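# Find the worn spring clip by tugging the specimen cards

### The job

One of the three letter clips on the peg rack has lost its spring: tug the specimen cards gently, straight out of their clips, until you find the one that slides out under a light pull. Never pull harder than 10 N: the sound clips hold more than that and must stay on their pegs with their cards in place. Draw the worn clip's card right out while that clip hangs on its peg, lay it flat on the open notebook and put the worn clip in the steel tray that holds a wing screw, leaving everything else where it is.

Things in the scene. Friction and masses are not known exactly. Their poses are not given: they have to be found in the camera images.
- clip_a: One of three alike spring letter clips of sheet steel, 78 x 50 x 40 mm high, 65 g. Origin: centre of the hanging hole, at the underside, within 1 mm of its peg's axis, on the rack's top; z up, mouth along its own -x. The hole has 1.5 mm play on the peg; the clip swivels on it and lifts straight up off it. Lips at x = -64 to -54 mm nip the card at z = 6 to 9. Thumb lever slopes up and back to x = -7, z = 40.
- clip_b: One of three alike spring letter clips of sheet steel, 78 x 50 x 40 mm high, 65 g. Origin: centre of the hanging hole, at the underside, within 1 mm of its peg's axis, on the rack's top; z up, mouth along its own -x. The hole has 1.5 mm play on the peg; the clip swivels on it and lifts straight up off it. Lips at x = -64 to -54 mm nip the card at z = 6 to 9. Thumb lever slopes up and back to x = -7, z = 40.
- clip_c: One of three alike spring letter clips of sheet steel, 78 x 50 x 40 mm high, 65 g. Origin: centre of the hanging hole, at the underside, within 1 mm of its peg's axis, on the rack's top; z up, mouth along its own -x. The hole has 1.5 mm play on the peg; the clip swivels on it and lifts straight up off it. Lips at x = -64 to -54 mm nip the card at z = 6 to 9. Thumb lever slopes up and back to x = -7, z = 40.
- clip_a_grip (a point): Centre of the spring housing of clip_a: a solid bar 14 long x 50 wide (y) x 13 mm high, its middle 24 mm in front of the hanging hole and 8.5 above the clip's underside. Pinched across its 50 width, from above, the clip can be lifted without opening the jaws.
- clip_b_grip (a point): Centre of the spring housing of clip_b: a solid bar 14 long x 50 wide (y) x 13 mm high, its middle 24 mm in front of the hanging hole and 8.5 above the clip's underside. Pinched across its 50 width, from above, the clip can be lifted without opening the jaws.
- clip_c_grip (a point): Centre of the spring housing of clip_c: a solid bar 14 long x 50 wide (y) x 13 mm high, its middle 24 mm in front of the hanging hole and 8.5 above the clip's underside. Pinched across its 50 width, from above, the clip can be lifted without opening the jaws.
- card_a: White stiff plastic card 100 x 40 x 3 mm, 16 g, level in the mouth of the clip of its letter. Origin: underside centre; x along its length, +x end 20 mm inside the lips: free once drawn 20 mm along the clip's -x. The outer 65 mm or so overhang the rack's front, underside 36 mm above the table, so fingers fit beside it. It slips at 16 to 23 N in a sound clip, at 3 to 4.5 N in a worn one.
- card_b: White stiff plastic card 100 x 40 x 3 mm, 16 g, level in the mouth of the clip of its letter. Origin: underside centre; x along its length, +x end 20 mm inside the lips: free once drawn 20 mm along the clip's -x. The outer 65 mm or so overhang the rack's front, underside 36 mm above the table, so fingers fit beside it. It slips at 16 to 23 N in a sound clip, at 3 to 4.5 N in a worn one.
- card_c: White stiff plastic card 100 x 40 x 3 mm, 16 g, level in the mouth of the clip of its letter. Origin: underside centre; x along its length, +x end 20 mm inside the lips: free once drawn 20 mm along the clip's -x. The outer 65 mm or so overhang the rack's front, underside 36 mm above the table, so fingers fit beside it. It slips at 16 to 23 N in a sound clip, at 3 to 4.5 N in a worn one.
- rack: Wooden peg rack, block 90 (x) x 360 (y) x 30 mm high, screwed down. Origin: centre of its underside; -x is the front, over which the cards hang out. Three upright steel pegs, 6 thick and standing 14 above the top, at x = 30 and y = -125, 0, 125, one clip on each; in their rubber grommets they yield 1 mm per 5 N along x.
- notebook: Open notebook lying flat, 152 (x) x 214 (y) x 8 mm with its blue cover, fixed. Origin: centre of its underside. Pages are 146 x 208 in all.
- tray: Shallow open steel scrap tray, 150 (x) x 180 (y) x 28 mm high outside, walls 3, floor 3 thick, fixed. Origin: centre of its underside. A brass wing screw already lies in its corner (+x, +y) and may be nudged.
- rule: Bystander: steel rule 19 x 150 x 3 mm, lying along y on the notebook near its +x edge. Origin: centre of its underside.
- core_1: Bystander: concrete disc, 64 mm across, 34 high. Origin: centre of its underside.
- core_2: Bystander: concrete disc, 64 mm across, 28 high. Origin: centre of its underside.
- weight: Bystander: brass balance weight, 32 mm across, 54 high. Origin: centre of its underside.
- spatula: Bystander: spatula, 280 mm long, lying along y on the table. Origin: on its underside.
- phone: Bystander: black telephone 72 x 148 x 9 mm lying flat. Origin: centre of its underside.

How it is judged (in metres and radians):
On the way:
1. a card is drawn right out of its clip while the clip is on its peg (((x of card_a in the frame of clip_a below -0.116 m and distance of clip_a from where it was at the start of the episode below 0.01 m) or (x of card_b in the frame of clip_b below -0.116 m and distance of clip_b from where it was at the start of the episode below 0.01 m) or (x of card_c in the frame of clip_c below -0.116 m and distance of clip_c from where it was at the start of the episode below 0.01 m))), for 0.1 s.
At the end, for the whole second after the job is handed in: The worn clip's card lies flat (0.15 rad) and still on the notebook, its centre within 55 mm (x) and 85 mm (y) of the notebook's; the worn clip lies still in the tray; both sound clips are on their pegs (moved under 8 mm), their cards drawn less than 6 mm. All released (((x of card_a in the frame of notebook between -0.055 and 0.055 m and y of card_a in the frame of notebook between -0.085 and 0.085 m and z of card_a in the frame of notebook below 0.016 m and angle between card_a's own z axis and vertical below 0.15 rad and linear speed of each of card_a, clip_a below 0.02 m/s and x of clip_a_grip in the frame of tray between -0.07 and 0.07 m and y of clip_a_grip in the frame of tray between -0.085 and 0.085 m and height (world z) of clip_a_grip below 0.045 m and distance of each of clip_b, clip_c from where it was at the start of the episode below 0.008 m and angle between each of clip_b, clip_c's own z axis and vertical below 0.12 rad and x of card_b in the frame of clip_b between -0.1 and -0.086 m and x of card_c in the frame of clip_c between -0.1 and -0.086 m) or (x of card_b in the frame of notebook between -0.055 and 0.055 m and y of card_b in the frame of notebook between -0.085 and 0.085 m and z of card_b in the frame of notebook below 0.016 m and angle between card_b's own z axis and vertical below 0.15 rad and linear speed of each of card_b, clip_b below 0.02 m/s and x of clip_b_grip in the frame of tray between -0.07 and 0.07 m and y of clip_b_grip in the frame of tray between -0.085 and 0.085 m and height (world z) of clip_b_grip below 0.045 m and distance of each of clip_a, clip_c from where it was at the start of the episode below 0.008 m and angle between each of clip_a, clip_c's own z axis and vertical below 0.12 rad and x of card_a in the frame of clip_a between -0.1 and -0.086 m and x of card_c in the frame of clip_c between -0.1 and -0.086 m) or (x of card_c in the frame of notebook between -0.055 and 0.055 m and y of card_c in the frame of notebook between -0.085 and 0.085 m and z of card_c in the frame of notebook below 0.016 m and angle between card_c's own z axis and vertical below 0.15 rad and linear speed of each of card_c, clip_c below 0.02 m/s and x of clip_c_grip in the frame of tray between -0.07 and 0.07 m and y of clip_c_grip in the frame of tray between -0.085 and 0.085 m and height (world z) of clip_c_grip below 0.045 m and distance of each of clip_a, clip_b from where it was at the start of the episode below 0.008 m and angle between each of clip_a, clip_b's own z axis and vertical below 0.12 rad and x of card_a in the frame of clip_a between -0.1 and -0.086 m and x of card_b in the frame of clip_b between -0.1 and -0.086 m))); the robot touches nothing.
It fails at once if a card in its clip is pulled so hard that the clip bears on the rack with over 14 N ((distance between card_a and clip_a below 0.113 m and contact force between clip_a and rack above 14 N) or (distance between card_b and clip_b below 0.113 m and contact force between clip_b and rack above 14 N) or (distance between card_c and clip_c below 0.113 m and contact force between clip_c and rack above 14 N)).
It fails at once if a clip is taken or knocked off its peg with its card still in it ((distance between card_a and clip_a below 0.113 m and distance of clip_a from where it was at the start of the episode above 0.012 m) or (distance between card_b and clip_b below 0.113 m and distance of clip_b from where it was at the start of the episode above 0.012 m) or (distance between card_c and clip_c below 0.113 m and distance of clip_c from where it was at the start of the episode above 0.012 m)).
It fails at once if a bystander (not the wing screw in the tray) is pushed more than 25 mm (distance of any of rule, core_1, core_2, weight, spatula, phone from where it was at the start of the episode above 0.025 m).
It also fails if it takes over 72 s, if anything falls off the work surface, if the arm or the gripper's body presses on something with over 40 N, if the wrist force passes 120 N, or if a joint passes its speed limit or range.

### The arm

A 6-joint arm with a two-finger parallel gripper is mounted at the origin on the work surface. World frame = base frame: x ahead of the robot, y to its left, z up, the work surface at z = 0. Lengths are in mm, angles in rad, forces in N, time in s.
With the tool pointing down it reaches from about 275 to 825 mm from the base axis. Payload 4.9 kg.
Tool frame: the origin (TCP) lies at the very end of the fingers, on their centre line; the grasp point (between the pads) lies r.hold_point_z behind it (r.hold_point_z is the distance from the TCP to the grasp point, in mm); z points along the fingers, y is the line along which they close (so a half turn about z gives the same grasp; the last joint's range is limited). The gripper opens to 85 mm and grips with 20 to 120 N. Pads are 22 mm wide; open, the fingers measure 114 mm over their backs; the gripper's body (76 mm by 85 mm) begins 54 mm behind the grasp point. The pads swing forward as they close: fully open they stand 13 mm farther back than shut.
Start: joints at [-1.291, 0.326, -0.193, 1.052, 0, 1.437], TCP at [221.164, -503.592, 198.781] pointing down, gripper open.
Joint ranges: [-2.65, 2.65], [-0.97, 1.79], [-1.3, 1.35], [-1.93, 2.1], [-1.47, 1.37], [-3.14, 3.14]. Speed limits (rad/s): [2.57, 2.57, 3.14, 3.14, 3.14, 3.14].

### API

Orientations are given as a unit quaternion [x, y, z, w].
In Python, from workcell import r, camera gives the robot as it stands.
- The arm moves only by the tool arm_command, never from a script. Its argument "steps" is a list of rows, each an object of numbers: "claw": the opening, from -1 (shut) to 1 (fully open); "x", "y", "z": the shift along the tool's x, y, z as a fraction of full scale; "rx", "ry", "rz": the turn, a rotation vector about the tool's x, y, z as a fraction of full scale. In form: [{"claw": .., "x": .., "y": .., "z": .., "rx": .., "ry": .., "rz": ..}, ...]. A call has 1 to 12 rows; each row shifts and turns the commanded pose from where the row before left it, along the tool's axes as they then stand; what a row does not reach is not made up. Full scale, the value 1, is 0.05 m for a shift and 0.1 rad for a turn. A row lasts 1/10 s, in which the tool goes at most 50 mm and 8.59 degrees, less where a joint would pass 70% of its speed; a pose out of reach is approached as far as the arm can. A call with a number of a shift or a turn outside -1 to 1 is refused whole. A call with a gripper value outside its range is refused whole. The fingers move at their own pace and stop on an object; the grip force is fixed at half the most. Time passes only in rows, so rows that do not move let the fingers close. It gives the time, the measured TCP pose, the force, the opening and the grip force at its end, in the units of the state.
- r.get_state(): the state, without advancing time (a new reading comes with each control period).
- camera(name): name is "side" or "top"; returns a dict with "frame" (480x640x3 uint8, red, green, blue), "depth" (480x640 float32, mm along the optical axis (not along the pixel's ray), 0 where there is no reading), "mtx" (3x3 intrinsics, pixels), "xyz" and "orientation" of the camera in the world. Camera axes: x right, y down, z forward; pixel columns grow to the right and rows downward; lengths in mm; the calibration is good to about 2 mm. A picture is of the moment at which its call begins.
- r.sign_off(): hands the job in; it is judged then, once.
The state is a dict: "t": time; "joint_positions": joint angles; "joint_velocities": joint speeds; "effort": joint torques, N m; "eef_pos": TCP position; "orientation": TCP orientation; "ft_force": force on the tool from outside, world axes, zero at the start; "ft_torque": the same for the moment, N m; "opening": finger opening in mm; "gripper_force": force on a finger pad.
Only numpy, scipy, OpenCV 4.12 (cv2) and the standard library are available. Lean on these libraries where they do the work, as an engineer would, in place of code of your own. Each camera call takes 0.05 s, during which the arm holds its last target. There are 200 camera calls.

## Working session

There is one attempt and no reset: what is moved stays moved. The work goes in short steps, Python scripts to look and compute and a tool call to move; the robot and the scene stay as the last step left them, time stands still between calls to the robot, and variables do not carry over. Pictures are saved under pics/ and viewed, at most 10 in all, crops included, and the job is handed in when it is done.

Besides the shell and the picture viewer there is one more tool, called after "Request:" as a command line: name --argument value ..., lists and objects as JSON in quotes. arm_command: Moves the arm, as the interface text tells. Its arguments: {"type":"object","properties":{"steps":{"type":"array"}},"required":["steps"]}

```bash
mkdir -p pics; cat > h.py <<'E'
import numpy as np,cv2
from workcell import r,camera
from scipy.spatial.transform import Rotation as R
def pt(c,u,v,z=None):
    """world point at pixel; z: intersect with height plane"""
    K=c['mtx'];M=R.from_quat(c['orientation']).as_matrix();o=np.array(c['xyz'],float)
    d=M@np.array([(u-K[0,2])/K[0,0],(v-K[1,2])/K[1,1],1.])
    s=float(c['depth'][int(v),int(u)]) if z is None else (z-o[2])/d[2]
    return o+d*s
E
python3 - <<'E'
from h import *
import pickle
for n in('top','side'):
    c=camera(n);pickle.dump(c,open(n+'.pkl','wb'));cv2.imwrite(f'pics/{n}0.png',c['frame'][...,::-1]);print(n,c['xyz'],c['orientation'],c['mtx'])
s=r.get_state();print(s,r.hold_point_z)
E
```

```text
top [ 5.10711915e+02 -1.33927798e+00  1.61403495e+03] [ 0.71150934 -0.70203618  0.01994739 -0.02240023] [[602.29648181   0.         316.60364146]
 [  0.         602.29648181 255.6938481 ]
 [  0.           0.           1.        ]]
side [ 453.08768345 -805.01228244 1025.4930599 ] [ 0.935072   -0.0745605   0.03278825 -0.34497249] [[614.46423648   0.         319.18003044]
 [  0.         614.46423648 232.60838332]
 [  0.           0.           1.        ]]
{'t': 0.1, 'joint_positions': array([-1.29119073e+00,  3.26876467e-01, -1.93517462e-01,  1.05197150e+00,
       -2.62784115e-05,  1.43658796e+00]), 'joint_velocities': array([-0.00099404, -0.00027095,  0.00324706,  0.0013721 , -0.00067838,
        0.00096269]), 'effort': array([ 2.67611631e-04, -4.44238794e+01,  2.63038427e+01,  7.85497046e-03,
       -1.29062005e-04,  1.14242567e-06]), 'eef_pos': array([ 220.9940214 , -503.01518054,  198.06376635]), 'orientation': array([ 9.78670702e-01,  2.05433788e-01, -7.00900800e-05, -7.81524929e-04]), 'ft_force': array([-0.52464528,  0.110901  ,  0.32783324]), 'ft_torque': array([0.03333164, 0.05170547, 0.03771966]), 'gripper_force': 0.0, 'opening': 85.49299341260935} 18.700000000000003
```

View pics/top0.png

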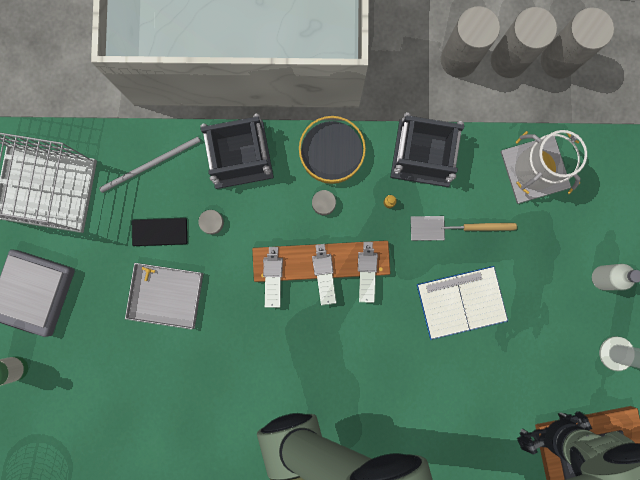

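View pics/side0.png

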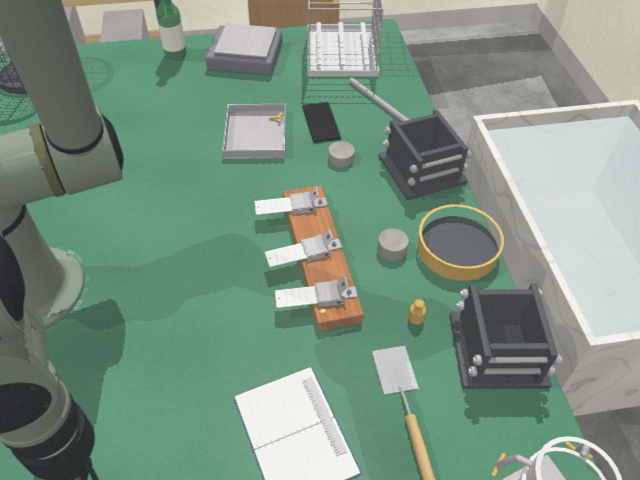

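The top view shows the rack at (320,262) with clips at about (273,262), (322,260) and (368,257) and their cards hanging toward the robot. The notebook is at (462,303) and the tray at (164,296). I'll zoom in on the rack.

```bash
python3 - <<'E'
import pickle,cv2
c=pickle.load(open('top.pkl','rb'));f=c['frame'][235:315,245:395,::-1]
cv2.imwrite('pics/crop1.png',cv2.resize(f,None,fx=5.3,fy=5.3,interpolation=cv2.INTER_CUBIC))
E
```

```text
(no output)
```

View pics/crop1.png

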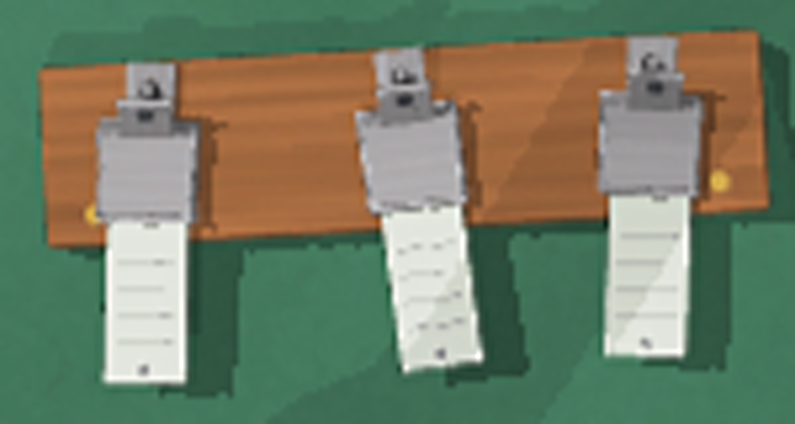

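The enlarged crop shows all three cards clearly, the middle one skewed by about 8°. I'm turning the corner pixels into world positions.

```bash
python3 - <<'E'
from h import *
import pickle
c=pickle.load(open('top.pkl','rb'))
f=lambda p,z:pt(c,245+(p[0]+.5)/5.3-.5,235+(p[1]+.5)/5.3-.5,z)
np.set_printoptions(precision=1,suppress=True)
for n,(a,b,d,e) in dict(L=((104,382),(187,382),(107,222),(188,222)),M=((404,371),(483,360),(382,212),(463,206)),Rr=((605,354),(685,356),(610,195),(691,195))).items():
    a,b,d,e=[f(p,39) for p in(a,b,d,e)]
    o=(a+b)/2;i=(d+e)/2;ax=(i-o)[:2];print(n,'outer',o,'lips',i,'len',np.linalg.norm(ax),'w',np.linalg.norm(a-b),'yaw',np.arctan2(ax[1],ax[0]),'grip',o[:2]+ax/np.linalg.norm(ax)*38)
print('rack',[f(p,30) for p in((40,70),(757,30),(767,206),(48,245))])
print('nb',[pt(c,*p,8) for p in((418,284),(494,267),(508,319),(431,338))])
print('tray',[pt(c,*p,28) for p in((134,263),(202,269),(196,328),(126,320))])
print('depth z card L',pt(c,273,295)[2],'nb',pt(c,460,310)[2],'rack',pt(c,298,262)[2])
s=r.get_state();print(R.from_quat(s['orientation']).as_matrix(),s['eef_pos'])
E
```

```text
L outer [470.5 119.1  39. ] lips [549.1 119.5  39. ] len 78.68657528853676 w 40.837876328178844 yaw 0.005382109830851861 grip [508.5 119.3]
M outer [480.5 -27.3  39. ] lips [557.4 -16.   39. ] len 77.66641838731239 w 39.23885064175207 yaw 0.14614032740765573 grip [518.1 -21.8]
Rr outer [ 487.  -126.4   39. ] lips [ 565.8 -128.4   39. ] len 78.78674495648016 w 39.35137299196548 yaw -0.02588955940208092 grip [ 525.  -127.4]
rack [array([624.3, 175.1,  30. ]), array([ 648.9, -181.4,   30. ]), array([ 561.4, -187. ,   30. ]), array([537.3, 169.4,  30. ])]
nb [array([ 535.1, -266.1,    8. ]), array([ 583.1, -468.4,    8. ]), array([ 445.6, -504.9,    8. ]), array([ 392.7, -301. ,    8. ])]
tray [array([580.1, 486.3,  28. ]), array([566.6, 306.4,  28. ]), array([411.8, 318.3,  28. ]), array([430.1, 502.6,  28. ])]
depth z card L 34.752301870944166 nb 5.644161774928762 rack 29.076602944133583
[[ 0.9  0.4 -0. ]
 [ 0.4 -0.9  0. ]
 [ 0.  -0.  -1. ]] [ 221.  -503.   198.1]
```

Request:
arm_command --steps '[{"claw": 0.4, "rz": 0.88}, {"claw": 0.4, "rz": 0.88}, {"claw": 0.4, "rz": 0.88}, {"claw": 0.4, "rz": 0.88}, {"claw": 0.4, "rz": 0.88}]'

```text
validation failed for argument at $.st...
```

Request:
arm_command --steps '[{"claw": 0.4, "x": 0.49, "y": -0.64}, {"claw": 0.4, "x": 0.49, "y": -0.64}, {"claw": 0.4, "x": 0.49, "y": -0.64}, {"claw": 0.4, "x": 0.49, "y": -0.64}, {"claw": 0.4, "x": 0.49, "y": -0.64}, {"claw": 0.4, "x": 0.49, "y": -0.64}, {"claw": 0.4, "x": 0.49, "y": -0.64}, {"claw": 0.4, "x": 0.49, "y": -0.64}, {"claw": 0.4, "x": 0.49, "y": -0.64}, {"claw": 0.4, "x": 0.49, "y": -0.64}, {"claw": 0.4, "x": 0.49, "y": -0.64}, {"claw": 0.4, "x": 0.49, "y": -0.64}]'

```text
validation failed for argument at $.st...
```

Request:
arm_command --steps '[{"claw": 0.4}, {"claw": 0.4}, {"claw": 0.4}]'

```text
validation failed for argument at $.st...
```

Request:
arm_command --steps '[{"claw": 0.4, "x": 0, "y": 0, "z": 0, "rx": 0, "ry": 0, "rz": 0.88}, {"claw": 0.4, "x": 0, "y": 0, "z": 0, "rx": 0, "ry": 0, "rz": 0.88}, {"claw": 0.4, "x": 0, "y": 0, "z": 0, "rx": 0, "ry": 0, "rz": 0.88}, {"claw": 0.4, "x": 0, "y": 0, "z": 0, "rx": 0, "ry": 0, "rz": 0.88}, {"claw": 0.4, "x": 0, "y": 0, "z": 0, "rx": 0, "ry": 0, "rz": 0.88}]'

```text
t: 0.6
eef_pos: [221.0, -503.2, 198.3]
orientation: [1.0, -0.015, -0.0, -0.001]
ft_force: [0.5, 0.1, 0.8]
opening: 60.2
gripper_force: 0.0
```

Request:
arm_command --steps '[{"claw": 0.4, "x": 0.49, "y": -0.64, "z": 0, "rx": 0, "ry": 0, "rz": 0}, {"claw": 0.4, "x": 0.49, "y": -0.64, "z": 0, "rx": 0, "ry": 0, "rz": 0}, {"claw": 0.4, "x": 0.49, "y": -0.64, "z": 0, "rx": 0, "ry": 0, "rz": 0}, {"claw": 0.4, "x": 0.49, "y": -0.64, "z": 0, "rx": 0, "ry": 0, "rz": 0}, {"claw": 0.4, "x": 0.49, "y": -0.64, "z": 0, "rx": 0, "ry": 0, "rz": 0}, {"claw": 0.4, "x": 0.49, "y": -0.64, "z": 0, "rx": 0, "ry": 0, "rz": 0}, {"claw": 0.4, "x": 0.49, "y": -0.64, "z": 0, "rx": 0, "ry": 0, "rz": 0}, {"claw": 0.4, "x": 0.49, "y": -0.64, "z": 0, "rx": 0, "ry": 0, "rz": 0}, {"claw": 0.4, "x": 0.49, "y": -0.64, "z": 0, "rx": 0, "ry": 0, "rz": 0}, {"claw": 0.4, "x": 0.49, "y": -0.64, "z": 0, "rx": 0, "ry": 0, "rz": 0}, {"claw": 0.4, "x": 0.49, "y": -0.64, "z": 0, "rx": 0, "ry": 0, "rz": 0}, {"claw": 0.4, "x": 0.49, "y": -0.64, "z": 0, "rx": 0, "ry": 0, "rz": 0}]'

```text
t: 1.8
eef_pos: [525.7, -125.8, 198.5]
orientation: [1.0, -0.013, -0.0, -0.0]
ft_force: [0.7, -0.2, 0.2]
opening: 59.9
gripper_force: 0.0
```

Request:
arm_command --steps '[{"claw": 0.4, "x": 0, "y": 0, "z": 0, "rx": 0, "ry": 0, "rz": 0}, {"claw": 0.4, "x": 0, "y": 0, "z": 0, "rx": 0, "ry": 0, "rz": 0}, {"claw": 0.4, "x": 0, "y": 0, "z": 0, "rx": 0, "ry": 0, "rz": 0}]'

```text
t: 2.1
eef_pos: [524.3, -128.0, 198.4]
orientation: [1.0, -0.014, -0.001, 0.0]
ft_force: [0.9, -0.4, -0.4]
opening: 59.8
gripper_force: 0.0
```

Request:
arm_command --steps '[{"claw": 0.4, "x": 0, "y": -0.01, "z": 0.8, "rx": 0, "ry": 0, "rz": 0}, {"claw": 0.4, "x": 0, "y": 0, "z": 0.8, "rx": 0, "ry": 0, "rz": 0}, {"claw": 0.4, "x": 0, "y": 0, "z": 0.8, "rx": 0, "ry": 0, "rz": 0}, {"claw": 0.4, "x": 0, "y": 0, "z": 0.6, "rx": 0, "ry": 0, "rz": 0}, {"claw": 0.4, "x": 0, "y": 0, "z": 0.44, "rx": 0, "ry": 0, "rz": 0}, {"claw": 0.4, "x": 0, "y": 0, "z": 0, "rx": 0, "ry": 0, "rz": 0}, {"claw": 0.4, "x": 0, "y": 0, "z": 0, "rx": 0, "ry": 0, "rz": 0}]'

```text
t: 2.8
eef_pos: [524.6, -127.9, 27.1]
orientation: [1.0, -0.014, -0.0, -0.0]
ft_force: [-0.6, -0.1, 0.2]
opening: 59.7
gripper_force: 0.0
```

```bash
python3 - <<'E'
from h import *
f=[]
for n,(x,y) in dict(top=(300,215),side=(230,230)).items():
    c=camera(n);f.append(cv2.resize(c['frame'][y:y+120,x:x+120,::-1],(400,400) ,interpolation=cv2.INTER_CUBIC))
cv2.imwrite('pics/d1.png',np.hstack(f))
E
```

```text
(no output)
```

View pics/d1.png

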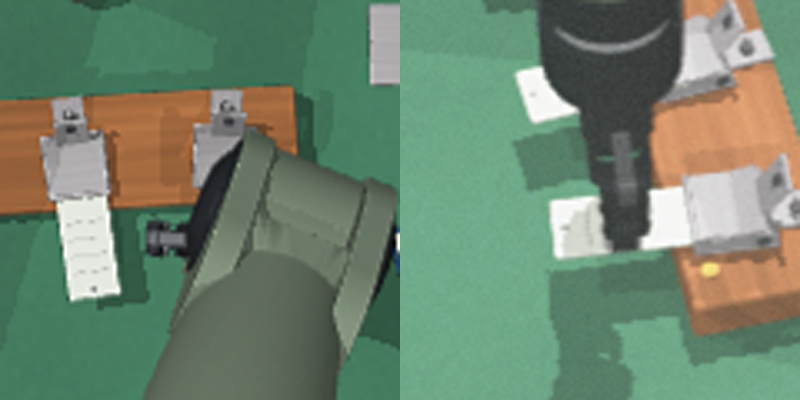

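The side view shows the fingers straddling the nearest card's overhang, with the near fingertip at (625,245) just past the card's edge and clear of the clip. I'll close the gripper.

Request:
arm_command --steps '[{"claw": 0.0, "x": 0, "y": 0, "z": 0, "rx": 0, "ry": 0, "rz": 0}, {"claw": -0.1, "x": 0, "y": 0, "z": 0, "rx": 0, "ry": 0, "rz": 0}, {"claw": -0.3, "x": 0, "y": 0, "z": 0, "rx": 0, "ry": 0, "rz": 0}, {"claw": -0.5, "x": 0, "y": 0, "z": 0, "rx": 0, "ry": 0, "rz": 0}, {"claw": -0.5, "x": 0, "y": 0, "z": 0, "rx": 0, "ry": 0, "rz": 0}]'

```text
t: 3.4
eef_pos: [525.2, -126.9, 26.9]
orientation: [1.0, -0.013, 0.0, 0.0]
ft_force: [0.9, 0.2, -0.1]
opening: 21.0
gripper_force: 0.0
```

The fingers met nothing, so the tips probably sit above the card. I'll check with a close view before going on.

```bash
python3 - <<'E'
from h import *
c=camera('side');x,y=260,250
cv2.imwrite('pics/d2.png',cv2.resize(c['frame'][y:y+75,x:x+100,::-1],None,fx=7,fy=7 ,interpolation=cv2.INTER_CUBIC))
np.set_printoptions(precision=0,suppress=True)
for v in range(264,318,6): print(v,[tuple(pt(c,u,v).round()) for u in range(286,306,6)])
E
```

```text
264 [(np.float64(511.0), np.float64(-142.0), np.float64(164.0)), (np.float64(520.0), np.float64(-164.0), np.float64(190.0)), (np.float64(530.0), np.float64(-166.0), np.float64(190.0)), (np.float64(543.0), np.float64(-147.0), np.float64(164.0))]
270 [(np.float64(510.0), np.float64(-146.0), np.float64(151.0)), (np.float64(519.0), np.float64(-163.0), np.float64(172.0)), (np.float64(530.0), np.float64(-163.0), np.float64(170.0)), (np.float64(542.0), np.float64(-149.0), np.float64(149.0))]
276 [(np.float64(510.0), np.float64(-149.0), np.float64(137.0)), (np.float64(519.0), np.float64(-157.0), np.float64(147.0)), (np.float64(528.0), np.float64(-172.0), np.float64(165.0)), (np.float64(542.0), np.float64(-150.0), np.float64(132.0))]
282 [(np.float64(516.0), np.float64(-63.0), np.float64(1.0)), (np.float64(521.0), np.float64(-140.0), np.float64(105.0)), (np.float64(527.0), np.float64(-182.0), np.float64(161.0)), (np.float64(553.0), np.float64(-66.0), np.float64(-3.0))]
288 [(np.float64(514.0), np.float64(-77.0), np.float64(0.0)), (np.float64(515.0), np.float64(-190.0), np.float64(157.0)), (np
[... 376 characters left out ...]
508.0), np.float64(-134.0), np.float64(41.0)), (np.float64(520.0), np.float64(-137.0), np.float64(42.0)), (np.float64(531.0), np.float64(-137.0), np.float64(40.0)), (np.float64(543.0), np.float64(-137.0), np.float64(38.0))]
306 [(np.float64(507.0), np.float64(-147.0), np.float64(39.0)), (np.float64(521.0), np.float64(-121.0), np.float64(-3.0)), (np.float64(532.0), np.float64(-126.0), np.float64(2.0)), (np.float64(544.0), np.float64(-125.0), np.float64(-1.0))]
312 [(np.float64(507.0), np.float64(-135.0), np.float64(0.0)), (np.float64(519.0), np.float64(-137.0), np.float64(1.0)), (np.float64(530.0), np.float64(-140.0), np.float64(3.0)), (np.float64(542.0), np.float64(-141.0), np.float64(2.0))]
```

View pics/d2.png

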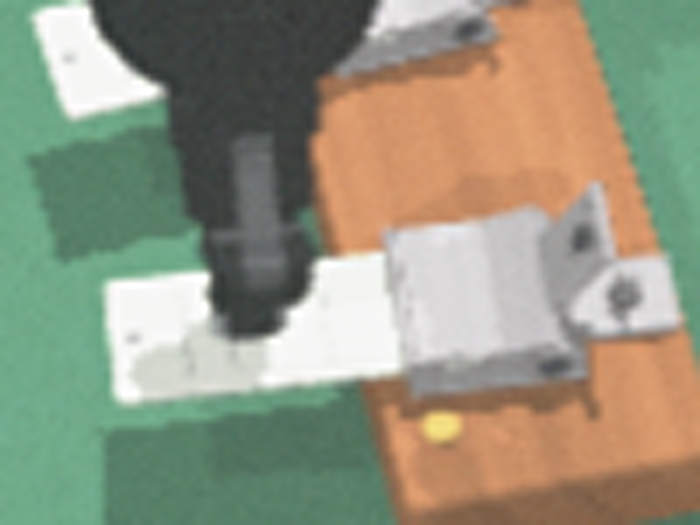

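The view shows the fingertip ending at crop pixel (250,335), on top of the card at z ≈ 41, so the tips stand about 14 mm behind the TCP. I'll open, go 13 mm lower and close again.

Request:
arm_command --steps '[{"claw": 0.4, "x": 0, "y": 0, "z": -0.1, "rx": 0, "ry": 0, "rz": 0}, {"claw": 0.4, "x": 0, "y": 0, "z": 0, "rx": 0, "ry": 0, "rz": 0}, {"claw": 0.4, "x": 0, "y": 0, "z": 0, "rx": 0, "ry": 0, "rz": 0}, {"claw": 0.4, "x": 0, "y": 0, "z": 0, "rx": 0, "ry": 0, "rz": 0}, {"claw": 0.4, "x": 0, "y": 0, "z": 0.2, "rx": 0, "ry": 0, "rz": 0}, {"claw": 0.4, "x": 0, "y": 0, "z": 0.16, "rx": 0, "ry": 0, "rz": 0}, {"claw": 0.4, "x": 0, "y": 0, "z": 0, "rx": 0, "ry": 0, "rz": 0}]'

```text
t: 4.15
eef_pos: [523.7, -126.4, 12.0]
orientation: [1.0, -0.013, -0.001, -0.001]
ft_force: [0.1, 1.0, -0.5]
opening: 59.9
gripper_force: 0.0
```

Request:
arm_command --steps '[{"claw": 0.05, "x": 0, "y": 0, "z": 0, "rx": 0, "ry": 0, "rz": 0}, {"claw": -0.05, "x": 0, "y": 0, "z": 0, "rx": 0, "ry": 0, "rz": 0}, {"claw": -0.3, "x": 0, "y": 0, "z": 0, "rx": 0, "ry": 0, "rz": 0}, {"claw": -0.3, "x": 0, "y": 0, "z": 0, "rx": 0, "ry": 0, "rz": 0}, {"claw": -0.3, "x": 0, "y": 0, "z": 0, "rx": 0, "ry": 0, "rz": 0}]'

```text
t: 4.65
eef_pos: [525.3, -127.0, 14.0]
orientation: [1.0, -0.013, 0.0, 0.0]
ft_force: [-0.6, -0.2, 0.5]
opening: 29.9
gripper_force: 0.0
```

```bash
python3 - <<'E'
from h import *
c=camera('side');x,y=260,250
cv2.imwrite('pics/d3.png',cv2.resize(c['frame'][y:y+75,x:x+100,::-1],None,fx=7,fy=7 ,interpolation=cv2.INTER_CUBIC))
s=r.get_state();print(s['eef_pos'],s['opening'],s['ft_force'])
M=R.from_quat(c['orientation']).as_matrix();K=c['mtx']
for y_ in(-147,-150,-165):
  for z in (14,20,30,40,50):
    p=M.T@(np.array([525,y_,z])-c['xyz']);print(y_,z,(K@p/p[2])[:2].round(1),end=' ')
  print()
E
```

```text
[ 525.30444506 -126.96470608   13.96865684] 29.771241754660455 [-0.01648921  0.07661756 -0.19298724]
-147 14 [295.8 312.1] -147 20 [295.7 310.4] -147 30 [295.6 307.6] -147 40 [295.5 304.6] -147 50 [295.4 301.7] 
-150 14 [296.  313.4] -150 20 [295.9 311.7] -150 30 [295.8 308.8] -150 40 [295.7 305.9] -150 50 [295.6 303. ] 
-165 14 [297.  319.9] -165 20 [297.  318.2] -165 30 [296.9 315.4] -165 40 [296.8 312.5] -165 50 [296.7 309.6]
```

View pics/d3.png

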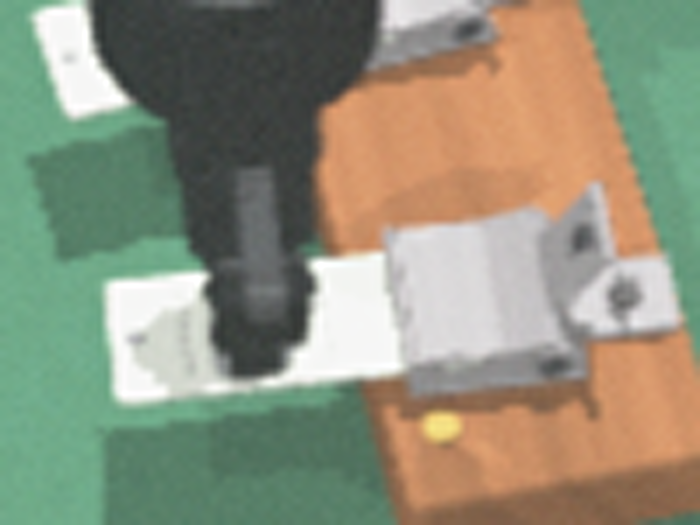

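```bash
python3 - <<'E'
from h import *
c=camera('side')
for v in range(278,312,2): print(v,[tuple(int(q) for q in pt(c,u,v)) for u in range(292,305,3)])
E
```

```text
278 [(518, -167, 155), (523, -167, 154), (528, -169, 154), (533, -168, 153), (541, -150, 127)]
280 [(518, -166, 147), (522, -171, 153), (528, -173, 154), (536, -148, 120), (541, -150, 120)]
282 [(519, -148, 116), (522, -174, 151), (527, -176, 152), (536, -150, 116), (453, -805, 1025)]
284 [(519, -151, 114), (522, -176, 148), (527, -177, 148), (535, -152, 112), (541, -154, 114)]
286 [(519, -152, 109), (521, -180, 148), (526, -181, 148), (532, -175, 139), (551, -80, 3)]
288 [(516, -176, 137), (521, -184, 148), (526, -185, 148), (531, -187, 149), (536, -187, 148)]
290 [(515, -189, 149), (520, -186, 144), (525, -189, 147), (530, -191, 149), (536, -188, 144)]
292 [(514, -189, 144), (520, -190, 145), (525, -193, 147), (530, -193, 146), (535, -192, 143)]
294 [(514, -192, 143), (519, -193, 142), (524, -193, 141), (530, -192, 139), (535, -191, 136)]
296 [(514, -189, 131), (520, -187, 128), (525, -186, 124), (531, -185, 122), (536, -185, 121)]
298 [(515, -179, 111), (521, -171, 97), (527, -173, 100), (532, -172, 97), (543, -134, 39)]
300 [(515, -175, 98), (523, -154, 67), (528, -156, 68), (535, -146, 52), (542, -139, 40)]
302 [(518, -147, 51), (523, -154, 59), (529, -154, 58), (535, -149, 50), (542, -139, 34)]
304 [(518, -141, 35), (524, -144, 38), (530, -144, 37), (535, -145, 37), (541, -148, 40)]
306 [(520, -121, -1), (526, -126, 4), (532, -125, 2), (538, -126, 1), (543, -128, 2)]
308 [(520, -126, -1), (525, -128, 0), (531, -127, -2), (537, -129, 0), (543, -127, -4)]
310 [(519, -132, 1), (525, -132, 0), (531, -133, 0), (536, -134, 0), (543, -133, -3)]
```

Depth puts the near finger's outer face at y ≈ -154 and its tip no lower than z ≈ 45, so the tips are about 30 mm behind the reported TCP. I'll open, go down another 14 mm and try again.

Request:
arm_command --steps '[{"claw": 0.4, "x": 0, "y": 0, "z": 0, "rx": 0, "ry": 0, "rz": 0}, {"claw": 0.4, "x": 0, "y": 0, "z": 0, "rx": 0, "ry": 0, "rz": 0}, {"claw": 0.4, "x": 0, "y": 0, "z": 0, "rx": 0, "ry": 0, "rz": 0}, {"claw": 0.4, "x": 0, "y": 0, "z": 0.1, "rx": 0, "ry": 0, "rz": 0}, {"claw": 0.4, "x": 0, "y": 0, "z": 0.1, "rx": 0, "ry": 0, "rz": 0}, {"claw": 0.4, "x": 0, "y": 0, "z": 0.08, "rx": 0, "ry": 0, "rz": 0}, {"claw": 0.4, "x": 0, "y": 0, "z": 0, "rx": 0, "ry": 0, "rz": 0}]'

```text
t: 5.45
eef_pos: [524.4, -126.6, -1.2]
orientation: [1.0, -0.013, -0.001, -0.0]
ft_force: [0.3, 0.0, 0.4]
opening: 60.3
gripper_force: 0.0
```

Request:
arm_command --steps '[{"claw": 0.05, "x": 0, "y": 0, "z": 0, "rx": 0, "ry": 0, "rz": 0}, {"claw": -0.05, "x": 0, "y": 0, "z": 0, "rx": 0, "ry": 0, "rz": 0}, {"claw": -0.2, "x": 0, "y": 0, "z": 0, "rx": 0, "ry": 0, "rz": 0}, {"claw": -0.2, "x": 0, "y": 0, "z": 0, "rx": 0, "ry": 0, "rz": 0}, {"claw": -0.2, "x": 0, "y": 0, "z": 0, "rx": 0, "ry": 0, "rz": 0}]'

```text
t: 5.95
eef_pos: [525.2, -126.9, -0.0]
orientation: [1.0, -0.013, 0.0, 0.0]
ft_force: [-0.9, -0.3, 0.9]
opening: 37.2
gripper_force: 59.8
```

Request:
arm_command --steps '[{"claw": -0.2, "x": -0.01, "y": 0, "z": 0, "rx": 0, "ry": 0, "rz": 0}, {"claw": -0.2, "x": -0.01, "y": 0, "z": 0, "rx": 0, "ry": 0, "rz": 0}, {"claw": -0.2, "x": 0, "y": 0, "z": 0, "rx": 0, "ry": 0, "rz": 0}]'

```text
t: 6.25
eef_pos: [524.7, -127.1, 0.0]
orientation: [1.0, -0.013, 0.001, 0.0]
ft_force: [1.4, 0.7, 1.3]
opening: 37.1
gripper_force: 59.9
```

Request:
arm_command --steps '[{"claw": -0.2, "x": -0.01, "y": 0, "z": 0, "rx": 0, "ry": 0, "rz": 0}, {"claw": -0.2, "x": -0.005, "y": 0, "z": 0, "rx": 0, "ry": 0, "rz": 0}, {"claw": -0.2, "x": 0, "y": 0, "z": 0, "rx": 0, "ry": 0, "rz": 0}]'

```text
t: 6.55
eef_pos: [523.7, -127.1, -0.1]
orientation: [1.0, -0.013, 0.0, 0.0]
ft_force: [1.6, -0.1, 0.9]
opening: 37.5
gripper_force: 59.9
```

Request:
arm_command --steps '[{"claw": -0.2, "x": -0.01, "y": 0, "z": 0, "rx": 0, "ry": 0, "rz": 0}, {"claw": -0.2, "x": 0, "y": 0, "z": 0, "rx": 0, "ry": 0, "rz": 0}, {"claw": -0.2, "x": 0, "y": 0, "z": 0, "rx": 0, "ry": 0, "rz": 0}]'

```text
t: 6.85
eef_pos: [523.4, -127.1, -0.1]
orientation: [1.0, -0.013, 0.0, 0.0]
ft_force: [2.0, -0.7, 1.5]
opening: 37.0
gripper_force: 59.9
```

Request:
arm_command --steps '[{"claw": -0.2, "x": -0.01, "y": 0, "z": 0, "rx": 0, "ry": 0, "rz": 0}, {"claw": -0.2, "x": 0, "y": 0, "z": 0, "rx": 0, "ry": 0, "rz": 0}, {"claw": -0.2, "x": 0, "y": 0, "z": 0, "rx": 0, "ry": 0, "rz": 0}]'

```text
t: 7.15
eef_pos: [523.0, -127.0, -0.1]
orientation: [1.0, -0.013, 0.0, 0.0]
ft_force: [4.9, -0.2, 0.5]
opening: 37.3
gripper_force: 59.9
```

Request:
arm_command --steps '[{"claw": -0.2, "x": -0.01, "y": 0, "z": 0, "rx": 0, "ry": 0, "rz": 0}, {"claw": -0.2, "x": 0, "y": 0, "z": 0, "rx": 0, "ry": 0, "rz": 0}, {"claw": -0.2, "x": 0, "y": 0, "z": 0, "rx": 0, "ry": 0, "rz": 0}]'

```text
t: 7.45
eef_pos: [522.6, -127.0, -0.0]
orientation: [1.0, -0.013, 0.001, 0.0]
ft_force: [5.0, -1.2, -0.3]
opening: 37.3
gripper_force: 59.9
```

Request:
arm_command --steps '[{"claw": -0.2, "x": -0.006, "y": 0, "z": 0, "rx": 0, "ry": 0, "rz": 0}, {"claw": -0.2, "x": 0, "y": 0, "z": 0, "rx": 0, "ry": 0, "rz": 0}, {"claw": -0.2, "x": 0, "y": 0, "z": 0, "rx": 0, "ry": 0, "rz": 0}]'

```text
t: 7.75
eef_pos: [522.4, -127.0, 0.0]
orientation: [1.0, -0.013, 0.001, 0.0]
ft_force: [6.2, -0.7, 0.0]
opening: 37.1
gripper_force: 59.9
```

```bash
python3 - <<'E'
from h import *
l=[]
for i in range(6): camera('top'); l.append(r.get_state()['ft_force'])
print(np.mean(l,0),np.std(l,0))
E
```

```text
[ 5.20040045 -0.50425972  0.51566083] [0.60635476 0.39519645 0.22850711]
```

Request:
arm_command --steps '[{"claw": -0.2, "x": -0.01, "y": 0, "z": 0, "rx": 0, "ry": 0, "rz": 0}, {"claw": -0.2, "x": 0, "y": 0, "z": 0, "rx": 0, "ry": 0, "rz": 0}, {"claw": -0.2, "x": 0, "y": 0, "z": 0, "rx": 0, "ry": 0, "rz": 0}]'

```text
t: 8.35
eef_pos: [522.2, -127.0, 0.1]
orientation: [1.0, -0.013, 0.001, 0.0]
ft_force: [6.3, -1.2, -0.2]
opening: 37.1
gripper_force: 60.0
```

```bash
python3 - <<'E'
from h import *
l=[]
for i in range(6): camera('top'); l.append(r.get_state()['ft_force'])
print(np.mean(l,0),np.std(l,0),r.get_state()['eef_pos'])
E
```

```text
[ 5.73652899 -0.46280457  0.13196093] [0.31509764 0.30719546 0.59799043] [ 5.22217619e+02 -1.27028017e+02  6.32437544e-02]
```

Request:
arm_command --steps '[{"claw": -0.2, "x": -0.014, "y": 0, "z": 0, "rx": 0, "ry": 0, "rz": 0}, {"claw": -0.2, "x": 0, "y": 0, "z": 0, "rx": 0, "ry": 0, "rz": 0}, {"claw": -0.2, "x": 0, "y": 0, "z": 0, "rx": 0, "ry": 0, "rz": 0}]'

```text
t: 8.95
eef_pos: [522.0, -127.0, 0.2]
orientation: [1.0, -0.013, 0.001, 0.0]
ft_force: [6.8, -0.2, -0.4]
opening: 37.2
gripper_force: 60.0
```

```bash
python3 - <<'E'
from h import *
l=[]
for i in range(6): camera('top'); l.append(r.get_state()['ft_force'])
print(np.mean(l,0),np.std(l,0),r.get_state()['eef_pos'])
E
```

```text
[ 6.82139966 -0.72045304 -0.29681995] [0.63092159 0.39080807 0.42367334] [ 5.21958901e+02 -1.27064272e+02  1.55987944e-01]
```

At 6.8 N and still rising, the right-hand clip is sound. I'll ease off, release it and go to the middle card.

Request:
arm_command --steps '[{"claw": -0.2, "x": 0.02, "y": 0, "z": 0, "rx": 0, "ry": 0, "rz": 0}, {"claw": -0.2, "x": 0.02, "y": 0, "z": 0, "rx": 0, "ry": 0, "rz": 0}, {"claw": -0.2, "x": 0.01, "y": 0, "z": 0, "rx": 0, "ry": 0, "rz": 0}, {"claw": 0.4, "x": 0, "y": 0, "z": 0, "rx": 0, "ry": 0, "rz": 0}, {"claw": 0.4, "x": 0, "y": 0, "z": 0, "rx": 0, "ry": 0, "rz": 0}, {"claw": 0.4, "x": 0, "y": 0, "z": 0, "rx": 0, "ry": 0, "rz": 0}, {"claw": 0.4, "x": 0, "y": 0, "z": 0, "rx": 0, "ry": 0, "rz": 0}, {"claw": 0.4, "x": 0, "y": 0, "z": -0.6, "rx": 0, "ry": 0, "rz": 0}, {"claw": 0.4, "x": 0, "y": 0, "z": -0.8, "rx": 0, "ry": 0, "rz": 0}, {"claw": 0.4, "x": 0, "y": 0, "z": 0, "rx": 0, "ry": 0, "rz": -0.86}, {"claw": 0.4, "x": 0, "y": 0, "z": 0, "rx": 0, "ry": 0, "rz": -0.86}, {"claw": 0.4, "x": 0, "y": 0, "z": 0, "rx": 0, "ry": 0, "rz": 0}]'

```text
t: 10.45
eef_pos: [522.6, -126.8, 70.0]
orientation: [0.997, 0.073, -0.0, 0.0]
ft_force: [0.1, -0.2, -0.4]
opening: 59.8
gripper_force: 0.0
```

Request:
arm_command --steps '[{"claw": 0.4, "x": 0.055, "y": -0.52, "z": 0, "rx": 0, "ry": 0, "rz": 0}, {"claw": 0.4, "x": 0.055, "y": -0.52, "z": 0, "rx": 0, "ry": 0, "rz": 0}, {"claw": 0.4, "x": 0.055, "y": -0.52, "z": 0, "rx": 0, "ry": 0, "rz": 0}, {"claw": 0.4, "x": 0.055, "y": -0.53, "z": 0, "rx": 0, "ry": 0, "rz": 0}, {"claw": 0.4, "x": 0, "y": 0, "z": 0, "rx": 0, "ry": 0, "rz": 0}, {"claw": 0.4, "x": 0, "y": 0, "z": 0, "rx": 0, "ry": 0, "rz": 0}, {"claw": 0.4, "x": 0, "y": 0, "z": 0, "rx": 0, "ry": 0, "rz": 0}]'

```text
t: 11.15
eef_pos: [518.6, -22.5, 69.6]
orientation: [0.997, 0.072, -0.0, 0.0]
ft_force: [0.2, -0.0, -0.0]
opening: 59.9
gripper_force: 0.0
```

Request:
arm_command --steps '[{"claw": 0.4, "x": 0, "y": 0, "z": 0.5, "rx": 0, "ry": 0, "rz": 0}, {"claw": 0.4, "x": 0, "y": -0.01, "z": 0.5, "rx": 0, "ry": 0, "rz": 0}, {"claw": 0.4, "x": 0, "y": 0, "z": 0.4, "rx": 0, "ry": 0, "rz": 0}, {"claw": 0.4, "x": 0, "y": 0, "z": 0, "rx": 0, "ry": 0, "rz": 0}, {"claw": 0.4, "x": 0, "y": 0, "z": 0, "rx": 0, "ry": 0, "rz": 0}, {"claw": 0.05, "x": 0, "y": 0, "z": 0, "rx": 0, "ry": 0, "rz": 0}, {"claw": -0.05, "x": 0, "y": 0, "z": 0, "rx": 0, "ry": 0, "rz": 0}, {"claw": -0.2, "x": 0, "y": 0, "z": 0, "rx": 0, "ry": 0, "rz": 0}, {"claw": -0.2, "x": 0, "y": 0, "z": 0, "rx": 0, "ry": 0, "rz": 0}, {"claw": -0.2, "x": 0, "y": 0, "z": 0, "rx": 0, "ry": 0, "rz": 0}]'

```text
t: 12.15
eef_pos: [519.4, -21.7, 0.5]
orientation: [0.997, 0.073, 0.001, 0.0]
ft_force: [0.1, 0.2, 2.8]
opening: 37.4
gripper_force: 59.7
```

Request:
arm_command --steps '[{"claw": -0.2, "x": -0.01, "y": 0, "z": 0, "rx": 0, "ry": 0, "rz": 0}, {"claw": -0.2, "x": -0.01, "y": 0, "z": 0, "rx": 0, "ry": 0, "rz": 0}, {"claw": -0.2, "x": -0.01, "y": 0, "z": 0, "rx": 0, "ry": 0, "rz": 0}, {"claw": -0.2, "x": -0.01, "y": 0, "z": 0, "rx": 0, "ry": 0, "rz": 0}, {"claw": -0.2, "x": 0, "y": 0, "z": 0, "rx": 0, "ry": 0, "rz": 0}, {"claw": -0.2, "x": 0, "y": 0, "z": 0, "rx": 0, "ry": 0, "rz": 0}]'

```text
t: 12.75
eef_pos: [517.5, -21.6, 0.1]
orientation: [0.997, 0.073, 0.001, -0.0]
ft_force: [4.9, 1.1, 3.3]
opening: 37.5
gripper_force: 59.7
```

Request:
arm_command --steps '[{"claw": -0.2, "x": -0.01, "y": 0, "z": 0, "rx": 0, "ry": 0, "rz": 0}, {"claw": -0.2, "x": 0, "y": 0, "z": 0, "rx": 0, "ry": 0, "rz": 0}, {"claw": -0.2, "x": 0, "y": 0, "z": 0, "rx": 0, "ry": 0, "rz": 0}]'

```text
t: 13.05
eef_pos: [517.2, -21.7, 0.1]
orientation: [0.997, 0.073, 0.001, -0.0]
ft_force: [5.5, 0.5, 3.3]
opening: 37.4
gripper_force: 59.7
```

Request:
arm_command --steps '[{"claw": -0.2, "x": -0.01, "y": 0, "z": 0, "rx": 0, "ry": 0, "rz": 0}, {"claw": -0.2, "x": 0, "y": 0, "z": 0, "rx": 0, "ry": 0, "rz": 0}, {"claw": -0.2, "x": 0, "y": 0, "z": 0, "rx": 0, "ry": 0, "rz": 0}]'

```text
t: 13.35
eef_pos: [516.9, -21.7, 0.2]
orientation: [0.997, 0.073, 0.001, -0.0]
ft_force: [6.2, 1.4, 3.7]
opening: 37.3
gripper_force: 59.7
```

```bash
python3 - <<'E'
from h import *
l=[]
for i in range(6): camera('top'); l.append(r.get_state()['ft_force'])
print(np.mean(l,0),np.std(l,0),r.get_state()['eef_pos'])
E
```

```text
[6.25283924 1.28058897 3.09270249] [0.3476102  0.51657316 0.25808878] [ 5.16951872e+02 -2.17026626e+01  1.73499876e-01]
```

At a steady 6.3 N, the middle clip is sound too. I'll ease off, release and go to the left card.

Request:
arm_command --steps '[{"claw": -0.2, "x": 0.02, "y": 0, "z": 0, "rx": 0, "ry": 0, "rz": 0}, {"claw": -0.2, "x": 0.02, "y": 0, "z": 0, "rx": 0, "ry": 0, "rz": 0}, {"claw": -0.2, "x": 0, "y": 0, "z": 0, "rx": 0, "ry": 0, "rz": 0}, {"claw": 0.4, "x": 0, "y": 0, "z": 0, "rx": 0, "ry": 0, "rz": 0}, {"claw": 0.4, "x": 0, "y": 0, "z": 0, "rx": 0, "ry": 0, "rz": 0}, {"claw": 0.4, "x": 0, "y": 0, "z": 0, "rx": 0, "ry": 0, "rz": 0}, {"claw": 0.4, "x": 0, "y": 0, "z": 0, "rx": 0, "ry": 0, "rz": 0}, {"claw": 0.4, "x": 0, "y": 0, "z": -0.6, "rx": 0, "ry": 0, "rz": 0}, {"claw": 0.4, "x": 0, "y": 0, "z": -0.8, "rx": 0, "ry": 0, "rz": 0}, {"claw": 0.4, "x": 0, "y": 0, "z": 0, "rx": 0, "ry": 0, "rz": 0.7}, {"claw": 0.4, "x": 0, "y": 0, "z": 0, "rx": 0, "ry": 0, "rz": 0.7}, {"claw": 0.4, "x": 0, "y": 0, "z": 0, "rx": 0, "ry": 0, "rz": 0}]'

```text
t: 14.85
eef_pos: [517.3, -21.5, 69.9]
orientation: [1.0, 0.003, -0.0, 0.0]
ft_force: [-0.0, 0.4, -0.3]
opening: 60.0
gripper_force: 0.0
```

Request:
arm_command --steps '[{"claw": 0.4, "x": -0.05, "y": -0.7, "z": 0, "rx": 0, "ry": 0, "rz": 0}, {"claw": 0.4, "x": -0.05, "y": -0.7, "z": 0, "rx": 0, "ry": 0, "rz": 0}, {"claw": 0.4, "x": -0.05, "y": -0.7, "z": 0, "rx": 0, "ry": 0, "rz": 0}, {"claw": 0.4, "x": -0.05, "y": -0.72, "z": 0, "rx": 0, "ry": 0, "rz": 0}, {"claw": 0.4, "x": 0, "y": 0, "z": 0, "rx": 0, "ry": 0, "rz": 0}, {"claw": 0.4, "x": 0, "y": 0, "z": 0, "rx": 0, "ry": 0, "rz": 0}, {"claw": 0.4, "x": 0, "y": 0, "z": 0, "rx": 0, "ry": 0, "rz": 0}]'

```text
t: 15.55
eef_pos: [507.3, 97.0, 69.8]
orientation: [1.0, 0.018, -0.0, -0.009]
ft_force: [0.7, -0.1, 0.3]
opening: 59.9
gripper_force: 0.0
```

```bash
python3 - <<'E'
from h import *
s=r.get_state()
for k in('joint_positions','joint_velocities','effort','eef_pos','orientation','ft_torque'):print(k,s[k].round(3))
E
```

```text
joint_positions [ 0.035  0.392 -0.462  0.718  0.017  3.14 ]
joint_velocities [-0.007  0.     0.001  0.001  0.003  0.004]
effort [ 4.5300e-01 -4.3216e+01  2.1651e+01  1.8000e-02  7.1000e-02 -4.0000e-03]
eef_pos [507.323  97.034  69.775]
orientation [ 1.     0.018 -0.    -0.009]
ft_torque [-0.019  0.025  0.001]
```

Request:
arm_command --steps '[{"claw": 0.4, "x": 0, "y": 0, "z": 0, "rx": 0, "ry": 0, "rz": 0}, {"claw": 0.4, "x": 0, "y": 0, "z": 0, "rx": 0, "ry": 0, "rz": 0}]'

```text
t: 15.75
eef_pos: [507.3, 97.2, 69.9]
orientation: [1.0, 0.018, -0.0, -0.009]
ft_force: [-0.1, -0.3, 0.0]
opening: 60.2
gripper_force: 0.0
```

Joint 6 has reached its limit, so I'm flipping the gripper half a turn, which gives the same grasp.

Request:
arm_command --steps '[{"claw": 0.4, "x": 0, "y": 0, "z": 0, "rx": 0, "ry": 0, "rz": -0.972}, {"claw": 0.4, "x": 0, "y": 0, "z": 0, "rx": 0, "ry": 0, "rz": -0.972}, {"claw": 0.4, "x": 0, "y": 0, "z": 0, "rx": 0, "ry": 0, "rz": -0.972}, {"claw": 0.4, "x": 0, "y": 0, "z": 0, "rx": 0, "ry": 0, "rz": -0.972}, {"claw": 0.4, "x": 0, "y": 0, "z": 0, "rx": 0, "ry": 0, "rz": -0.972}, {"claw": 0.4, "x": 0, "y": 0, "z": 0, "rx": 0, "ry": 0, "rz": -0.972}, {"claw": 0.4, "x": 0, "y": 0, "z": 0, "rx": 0, "ry": 0, "rz": -0.972}, {"claw": 0.4, "x": 0, "y": 0, "z": 0, "rx": 0, "ry": 0, "rz": -0.972}, {"claw": 0.4, "x": 0, "y": 0, "z": 0, "rx": 0, "ry": 0, "rz": -0.972}, {"claw": 0.4, "x": 0, "y": 0, "z": 0, "rx": 0, "ry": 0, "rz": -0.972}, {"claw": 0.4, "x": 0, "y": 0, "z": 0, "rx": 0, "ry": 0, "rz": -0.972}, {"claw": 0.4, "x": 0, "y": 0, "z": 0, "rx": 0, "ry": 0, "rz": -0.972}]'

```text
t: 16.95
eef_pos: [507.3, 97.6, 69.9]
orientation: [0.823, 0.567, 0.005, -0.007]
ft_force: [0.9, 0.5, -0.3]
opening: 59.5
gripper_force: 0.0
```

Request:
arm_command --steps '[{"claw": 0.4, "x": 0, "y": 0, "z": 0, "rx": 0, "ry": 0, "rz": -0.972}, {"claw": 0.4, "x": 0, "y": 0, "z": 0, "rx": 0, "ry": 0, "rz": -0.972}, {"claw": 0.4, "x": 0, "y": 0, "z": 0, "rx": 0, "ry": 0, "rz": -0.972}, {"claw": 0.4, "x": 0, "y": 0, "z": 0, "rx": 0, "ry": 0, "rz": -0.972}, {"claw": 0.4, "x": 0, "y": 0, "z": 0, "rx": 0, "ry": 0, "rz": -0.972}, {"claw": 0.4, "x": 0, "y": 0, "z": 0, "rx": 0, "ry": 0, "rz": -0.972}, {"claw": 0.4, "x": 0, "y": 0, "z": 0, "rx": 0, "ry": 0, "rz": -0.972}, {"claw": 0.4, "x": 0, "y": 0, "z": 0, "rx": 0, "ry": 0, "rz": -0.972}, {"claw": 0.4, "x": 0, "y": 0, "z": 0, "rx": 0, "ry": 0, "rz": -0.972}, {"claw": 0.4, "x": 0, "y": 0, "z": 0, "rx": 0, "ry": 0, "rz": -0.972}, {"claw": 0.4, "x": 0, "y": 0, "z": 0, "rx": 0, "ry": 0, "rz": -0.972}, {"claw": 0.4, "x": 0, "y": 0, "z": 0, "rx": 0, "ry": 0, "rz": -0.972}]'

```text
t: 18.15
eef_pos: [507.3, 97.5, 69.9]
orientation: [0.375, 0.927, 0.008, -0.004]
ft_force: [-0.4, -0.2, 0.9]
opening: 59.8
gripper_force: 0.0
```

Request:
arm_command --steps '[{"claw": 0.4, "x": 0, "y": 0, "z": 0, "rx": 0, "ry": 0, "rz": -0.972}, {"claw": 0.4, "x": 0, "y": 0, "z": 0, "rx": 0, "ry": 0, "rz": -0.972}, {"claw": 0.4, "x": 0, "y": 0, "z": 0, "rx": 0, "ry": 0, "rz": -0.972}, {"claw": 0.4, "x": 0, "y": 0, "z": 0, "rx": 0, "ry": 0, "rz": -0.972}, {"claw": 0.4, "x": 0, "y": 0, "z": 0, "rx": 0, "ry": 0, "rz": -0.972}, {"claw": 0.4, "x": 0, "y": 0, "z": 0, "rx": 0, "ry": 0, "rz": -0.972}, {"claw": 0.4, "x": 0, "y": 0, "z": 0, "rx": 0, "ry": 0, "rz": -0.972}, {"claw": 0.4, "x": 0, "y": 0, "z": 0, "rx": 0, "ry": 0, "rz": -0.972}, {"claw": 0.4, "x": 0, "y": 0, "z": 0, "rx": 0, "ry": 0, "rz": 0}, {"claw": 0.4, "x": 0, "y": 0, "z": 0, "rx": 0, "ry": 0, "rz": 0}, {"claw": 0.4, "x": 0, "y": 0, "z": 0, "rx": 0, "ry": 0, "rz": 0}]'

```text
t: 19.25
eef_pos: [507.2, 97.9, 69.9]
orientation: [-0.002, 1.0, 0.009, -0.0]
ft_force: [-0.1, 0.2, 0.5]
opening: 59.9
gripper_force: 0.0
```

```bash
python3 - <<'E'
from h import *
s=r.get_state()
print(s['joint_positions'].round(3),s['eef_pos'],R.from_quat(s['orientation']).as_matrix().round(4))
E
```

```text
[ 0.036  0.391 -0.461  0.718  0.018  0.032] [507.22936474  97.87791007  69.89857652] [[-1.000e+00 -4.500e-03 -8.000e-04]
 [-4.500e-03  9.998e-01  1.760e-02]
 [ 8.000e-04  1.760e-02 -9.998e-01]]
```

Request:
arm_command --steps '[{"claw": 0.4, "x": -0.02, "y": 0.21, "z": 0, "rx": 0.176, "ry": 0, "rz": 0}, {"claw": 0.4, "x": 0, "y": 0.21, "z": 0, "rx": 0, "ry": 0, "rz": 0}, {"claw": 0.4, "x": 0, "y": 0, "z": 0, "rx": 0, "ry": 0, "rz": 0}, {"claw": 0.4, "x": 0, "y": 0, "z": 0.5, "rx": 0, "ry": 0, "rz": 0}, {"claw": 0.4, "x": 0, "y": 0, "z": 0.5, "rx": 0, "ry": 0, "rz": 0}, {"claw": 0.4, "x": 0, "y": 0, "z": 0.4, "rx": 0, "ry": 0, "rz": 0}, {"claw": 0.4, "x": 0, "y": 0, "z": 0, "rx": 0, "ry": 0, "rz": 0}, {"claw": 0.4, "x": 0, "y": 0, "z": 0, "rx": 0, "ry": 0, "rz": 0}]'

```text
t: 20.05
eef_pos: [507.8, 118.9, 0.2]
orientation: [-0.003, 1.0, -0.0, -0.001]
ft_force: [0.9, -0.4, -0.4]
opening: 59.7
gripper_force: 0.0
```

Request:
arm_command --steps '[{"claw": 0.05, "x": 0, "y": 0, "z": 0, "rx": 0, "ry": 0, "rz": 0}, {"claw": -0.05, "x": 0, "y": 0, "z": 0, "rx": 0, "ry": 0, "rz": 0}, {"claw": -0.2, "x": 0, "y": 0, "z": 0, "rx": 0, "ry": 0, "rz": 0}, {"claw": -0.2, "x": 0, "y": 0, "z": 0, "rx": 0, "ry": 0, "rz": 0}, {"claw": -0.2, "x": 0, "y": 0, "z": 0, "rx": 0, "ry": 0, "rz": 0}]'

```text
t: 20.55
eef_pos: [508.9, 119.1, 0.7]
orientation: [-0.003, 1.0, 0.0, 0.001]
ft_force: [0.5, 0.1, 2.5]
opening: 37.0
gripper_force: 59.8
```

Request:
arm_command --steps '[{"claw": -0.2, "x": 0.01, "y": 0, "z": 0, "rx": 0, "ry": 0, "rz": 0}, {"claw": -0.2, "x": 0.01, "y": 0, "z": 0, "rx": 0, "ry": 0, "rz": 0}, {"claw": -0.2, "x": 0.01, "y": 0, "z": 0, "rx": 0, "ry": 0, "rz": 0}, {"claw": -0.2, "x": 0.01, "y": 0, "z": 0, "rx": 0, "ry": 0, "rz": 0}, {"claw": -0.2, "x": 0, "y": 0, "z": 0, "rx": 0, "ry": 0, "rz": 0}, {"claw": -0.2, "x": 0, "y": 0, "z": 0, "rx": 0, "ry": 0, "rz": 0}]'

```text
t: 21.15
eef_pos: [507.0, 119.0, 0.4]
orientation: [-0.003, 1.0, -0.0, 0.0]
ft_force: [3.9, 0.7, 3.9]
opening: 36.9
gripper_force: 59.8
```

Request:
arm_command --steps '[{"claw": -0.2, "x": 0.01, "y": 0, "z": 0, "rx": 0, "ry": 0, "rz": 0}, {"claw": -0.2, "x": 0.01, "y": 0, "z": 0, "rx": 0, "ry": 0, "rz": 0}, {"claw": -0.2, "x": 0.01, "y": 0, "z": 0, "rx": 0, "ry": 0, "rz": 0}, {"claw": -0.2, "x": 0, "y": 0, "z": 0, "rx": 0, "ry": 0, "rz": 0}, {"claw": -0.2, "x": 0, "y": 0, "z": 0, "rx": 0, "ry": 0, "rz": 0}]'

```text
t: 21.65
eef_pos: [506.1, 119.0, 0.5]
orientation: [-0.003, 1.0, 0.0, 0.001]
ft_force: [6.9, -0.4, 2.3]
opening: 37.1
gripper_force: 59.8
```

```bash
python3 - <<'E'
from h import *
l=[]
for i in range(8): camera('top'); l.append(r.get_state()['ft_force'])
print(np.mean(l,0),np.std(l,0),r.get_state()['eef_pos'])
E
```

```text
[6.08753253 0.0167188  2.1989515 ] [0.66061154 0.37200969 0.39056016] [5.06160871e+02 1.19024957e+02 4.95838396e-01]
```

All three read about 6 N, so I'll pull this one a little further, staying under 10 N.

Request:
arm_command --steps '[{"claw": -0.2, "x": 0.01, "y": 0, "z": 0, "rx": 0, "ry": 0, "rz": 0}, {"claw": -0.2, "x": 0, "y": 0, "z": 0, "rx": 0, "ry": 0, "rz": 0}, {"claw": -0.2, "x": 0, "y": 0, "z": 0, "rx": 0, "ry": 0, "rz": 0}]'

```text
t: 22.35
eef_pos: [506.0, 119.0, 0.5]
orientation: [-0.003, 1.0, 0.0, 0.001]
ft_force: [7.2, -0.1, 3.5]
opening: 37.0
gripper_force: 59.7
```

Request:
arm_command --steps '[{"claw": -0.2, "x": 0.01, "y": 0, "z": 0, "rx": 0, "ry": 0, "rz": 0}, {"claw": -0.2, "x": 0, "y": 0, "z": 0, "rx": 0, "ry": 0, "rz": 0}, {"claw": -0.2, "x": 0, "y": 0, "z": 0, "rx": 0, "ry": 0, "rz": 0}]'

```text
t: 22.65
eef_pos: [505.8, 119.0, 0.6]
orientation: [-0.003, 1.0, 0.0, 0.002]
ft_force: [6.6, -0.4, 1.3]
opening: 37.1
gripper_force: 59.8
```

```bash
cat > f.py <<'E'
from h import *
l=[]
for i in range(6): camera('top'); l.append(r.get_state()['ft_force'])
print(np.mean(l,0),np.std(l,0),r.get_state()['eef_pos'])
E
python3 f.py
```

```text
[7.21657041 0.25399693 1.96272003] [0.6076943  0.47451774 0.46266113] [505.83774411 119.02089159   0.63270329]
```

The tool is pressing down on this card by 2–3 N, which would jam it in the lips. I'll take out that vertical load and watch for slip.

Request:
arm_command --steps '[{"claw": -0.2, "x": 0, "y": 0, "z": -0.02, "rx": 0, "ry": 0, "rz": 0}, {"claw": -0.2, "x": 0, "y": 0, "z": 0, "rx": 0, "ry": 0, "rz": 0}, {"claw": -0.2, "x": 0, "y": 0, "z": 0, "rx": 0, "ry": 0, "rz": 0}, {"claw": -0.2, "x": 0, "y": 0, "z": 0, "rx": 0, "ry": 0, "rz": 0}]'

```text
t: 23.35
eef_pos: [505.5, 119.0, 1.4]
orientation: [-0.003, 1.0, 0.0, 0.001]
ft_force: [7.5, -0.4, 0.2]
opening: 37.0
gripper_force: 60.0
```

```bash
python3 f.py
```

```text
[7.30475143 0.08562725 0.56869344] [0.55337799 0.74101684 0.40828011] [505.50777093 118.98760732   1.37799044]
```

At 7.3 N with the vertical load gone, the left clip is sound. The middle card carried 3.3 N of downward load during its pull, so I'll release this one and retest the middle.

Request:
arm_command --steps '[{"claw": -0.2, "x": -0.03, "y": 0, "z": 0, "rx": 0, "ry": 0, "rz": 0}, {"claw": -0.2, "x": -0.03, "y": 0, "z": 0, "rx": 0, "ry": 0, "rz": 0}, {"claw": -0.2, "x": -0.02, "y": 0, "z": 0, "rx": 0, "ry": 0, "rz": 0}, {"claw": 0.4, "x": 0, "y": 0, "z": 0, "rx": 0, "ry": 0, "rz": 0}, {"claw": 0.4, "x": 0, "y": 0, "z": 0, "rx": 0, "ry": 0, "rz": 0}, {"claw": 0.4, "x": 0, "y": 0, "z": 0, "rx": 0, "ry": 0, "rz": 0}, {"claw": 0.4, "x": 0, "y": 0, "z": 0, "rx": 0, "ry": 0, "rz": 0}, {"claw": 0.4, "x": 0, "y": 0, "z": -0.6, "rx": 0, "ry": 0, "rz": 0}, {"claw": 0.4, "x": 0, "y": 0, "z": -0.8, "rx": 0, "ry": 0, "rz": 0}, {"claw": 0.4, "x": 0, "y": 0, "z": 0, "rx": 0, "ry": 0, "rz": -0.7}, {"claw": 0.4, "x": 0, "y": 0, "z": 0, "rx": 0, "ry": 0, "rz": -0.7}, {"claw": 0.4, "x": 0, "y": 0, "z": 0, "rx": 0, "ry": 0, "rz": 0}]'

```text
t: 24.85
eef_pos: [507.4, 119.0, 71.3]
orientation: [-0.073, 0.997, 0.0, -0.0]
ft_force: [-1.1, -0.4, -1.3]
opening: 59.3
gripper_force: 0.0
```

```bash
python3 - <<'E'
from h import *
s=r.get_state();M=R.from_quat(s['orientation']).as_matrix()
print(s['eef_pos'],M.round(4),M.T@(np.array([518.1,-21.8,70])-s['eef_pos']))
c=camera('top')
cv2.imwrite('pics/m.png',cv2.resize(c['frame'][235:315,245:395,::-1],None,fx=5.3,fy=5.3,interpolation=cv2.INTER_CUBIC))
E
```

```text
[507.35548115 119.0478633   71.32683076] [[-9.893e-01 -1.456e-01 -7.000e-04]
 [-1.456e-01  9.893e-01  0.000e+00]
 [ 7.000e-04  1.000e-04 -1.000e+00]] [   9.87437362 -140.91167163    1.3127471 ]
```

View pics/m.png

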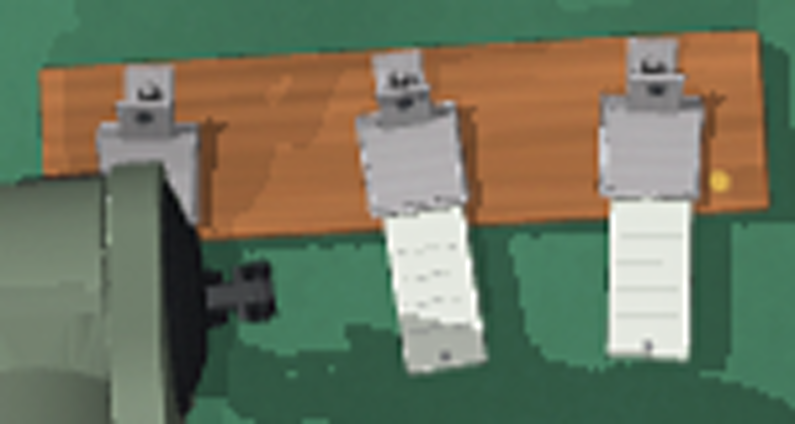

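The view shows the middle card's outer end at (405,373)–(486,360), essentially unmoved, and the right card only about 1 mm out. I'll go back to the middle card.

Request:
arm_command --steps '[{"claw": 0.4, "x": 0.05, "y": -0.7, "z": 0, "rx": 0, "ry": 0, "rz": 0}, {"claw": 0.4, "x": 0.05, "y": -0.7, "z": 0, "rx": 0, "ry": 0, "rz": 0}, {"claw": 0.4, "x": 0.05, "y": -0.7, "z": 0, "rx": 0, "ry": 0, "rz": 0}, {"claw": 0.4, "x": 0.05, "y": -0.72, "z": 0, "rx": 0, "ry": 0, "rz": 0}, {"claw": 0.4, "x": 0, "y": 0, "z": 0, "rx": 0, "ry": 0, "rz": 0}, {"claw": 0.4, "x": 0, "y": 0, "z": 0, "rx": 0, "ry": 0, "rz": 0}, {"claw": 0.4, "x": 0, "y": 0, "z": 0.5, "rx": 0, "ry": 0, "rz": 0}, {"claw": 0.4, "x": 0, "y": 0, "z": 0.5, "rx": 0, "ry": 0, "rz": 0}, {"claw": 0.4, "x": 0, "y": 0, "z": 0.4, "rx": 0, "ry": 0, "rz": 0}, {"claw": 0.4, "x": 0, "y": 0, "z": 0, "rx": 0, "ry": 0, "rz": 0}, {"claw": 0.4, "x": 0, "y": 0, "z": 0, "rx": 0, "ry": 0, "rz": 0}]'

```text
t: 26.0
eef_pos: [517.6, -20.8, 1.0]
orientation: [-0.074, 0.997, 0.0, -0.001]
ft_force: [-0.4, 0.1, 0.0]
opening: 60.1
gripper_force: 0.0
```

Request:
arm_command --steps '[{"claw": 0.05, "x": 0, "y": 0, "z": 0, "rx": 0, "ry": 0, "rz": 0}, {"claw": -0.05, "x": 0, "y": 0, "z": 0, "rx": 0, "ry": 0, "rz": 0}, {"claw": -0.2, "x": 0, "y": 0, "z": 0, "rx": 0, "ry": 0, "rz": 0}, {"claw": -0.2, "x": 0, "y": 0, "z": -0.02, "rx": 0, "ry": 0, "rz": 0}, {"claw": -0.2, "x": 0, "y": 0, "z": 0, "rx": 0, "ry": 0, "rz": 0}, {"claw": -0.2, "x": 0, "y": 0, "z": 0, "rx": 0, "ry": 0, "rz": 0}]'

```text
t: 26.6
eef_pos: [518.8, -22.0, 2.4]
orientation: [-0.073, 0.997, 0.0, 0.0]
ft_force: [0.5, 1.2, 0.9]
opening: 36.8
gripper_force: 60.0
```

```bash
python3 f.py
```

```text
[1.40073327 0.55588002 1.31680717] [0.35003082 0.33271114 0.24872138] [518.680443   -21.99221312   2.23584439]
```

Request:
arm_command --steps '[{"claw": -0.2, "x": 0.01, "y": 0, "z": -0.01, "rx": 0, "ry": 0, "rz": 0}, {"claw": -0.2, "x": 0.01, "y": 0, "z": 0, "rx": 0, "ry": 0, "rz": 0}, {"claw": -0.2, "x": 0.01, "y": 0, "z": 0, "rx": 0, "ry": 0, "rz": 0}, {"claw": -0.2, "x": 0.01, "y": 0, "z": 0, "rx": 0, "ry": 0, "rz": 0}, {"claw": -0.2, "x": 0, "y": 0, "z": 0, "rx": 0, "ry": 0, "rz": 0}, {"claw": -0.2, "x": 0, "y": 0, "z": 0, "rx": 0, "ry": 0, "rz": 0}]'

```text
t: 27.5
eef_pos: [516.4, -22.3, 2.6]
orientation: [-0.073, 0.997, -0.0, -0.0]
ft_force: [3.2, 1.7, 1.0]
opening: 36.6
gripper_force: 59.9
```

Request:
arm_command --steps '[{"claw": -0.2, "x": 0.01, "y": 0, "z": 0, "rx": 0, "ry": 0, "rz": 0}, {"claw": -0.2, "x": 0.01, "y": 0, "z": 0, "rx": 0, "ry": 0, "rz": 0}, {"claw": -0.2, "x": 0, "y": 0, "z": 0, "rx": 0, "ry": 0, "rz": 0}, {"claw": -0.2, "x": 0, "y": 0, "z": 0, "rx": 0, "ry": 0, "rz": 0}]'

```text
t: 27.9
eef_pos: [515.1, -22.4, 2.6]
orientation: [-0.073, 0.997, 0.0, -0.0]
ft_force: [3.8, 1.1, 0.4]
opening: 36.6
gripper_force: 59.9
```

```bash
python3 f.py
```

```text
[3.55511691 0.32856976 0.33628644] [0.49797077 0.27660042 0.31977999] [515.16229666 -22.36716272   2.58122797]
```

Request:
arm_command --steps '[{"claw": -0.2, "x": 0.01, "y": 0, "z": 0, "rx": 0, "ry": 0, "rz": 0}, {"claw": -0.2, "x": 0.01, "y": 0, "z": 0, "rx": 0, "ry": 0, "rz": 0}, {"claw": -0.2, "x": 0.01, "y": 0, "z": 0, "rx": 0, "ry": 0, "rz": 0}, {"claw": -0.2, "x": 0, "y": 0, "z": 0, "rx": 0, "ry": 0, "rz": 0}]'

```text
t: 28.6
eef_pos: [513.6, -22.5, 2.6]
orientation: [-0.073, 0.997, 0.0, -0.0]
ft_force: [3.8, -0.4, 0.6]
opening: 36.8
gripper_force: 59.9
```

Request:
arm_command --steps '[{"claw": -0.2, "x": 0.01, "y": 0, "z": 0, "rx": 0, "ry": 0, "rz": 0}, {"claw": -0.2, "x": 0.01, "y": 0, "z": 0, "rx": 0, "ry": 0, "rz": 0}, {"claw": -0.2, "x": 0.01, "y": 0, "z": 0, "rx": 0, "ry": 0, "rz": 0}, {"claw": -0.2, "x": 0, "y": 0, "z": 0, "rx": 0, "ry": 0, "rz": 0}]'

```text
t: 29.0
eef_pos: [512.0, -22.8, 2.6]
orientation: [-0.073, 0.997, 0.0, -0.0]
ft_force: [2.7, 1.3, 1.2]
opening: 36.8
gripper_force: 59.9
```

```bash
python3 f.py
```

```text
[3.19831    0.73697314 0.01815052] [0.64055837 0.37726959 0.30620032] [512.07425728 -22.76036559   2.53307302]
```

The middle card slides at a steady 3.2–3.8 N, so its clip is the worn one. I'm drawing the card right out.

Request:
arm_command --steps '[{"claw": -0.2, "x": 0.03, "y": 0, "z": 0, "rx": 0, "ry": 0, "rz": 0}, {"claw": -0.2, "x": 0.03, "y": 0, "z": 0, "rx": 0, "ry": 0, "rz": 0}, {"claw": -0.2, "x": 0.03, "y": 0, "z": 0, "rx": 0, "ry": 0, "rz": 0}, {"claw": -0.2, "x": 0.03, "y": 0, "z": 0, "rx": 0, "ry": 0, "rz": 0}, {"claw": -0.2, "x": 0.03, "y": 0, "z": 0, "rx": 0, "ry": 0, "rz": 0}, {"claw": -0.2, "x": 0.03, "y": 0, "z": 0, "rx": 0, "ry": 0, "rz": 0}, {"claw": -0.2, "x": 0.03, "y": 0, "z": 0, "rx": 0, "ry": 0, "rz": 0}, {"claw": -0.2, "x": 0.03, "y": 0, "z": 0, "rx": 0, "ry": 0, "rz": 0}, {"claw": -0.2, "x": 0.03, "y": 0, "z": 0, "rx": 0, "ry": 0, "rz": 0}, {"claw": -0.2, "x": 0.03, "y": 0, "z": 0, "rx": 0, "ry": 0, "rz": 0}, {"claw": -0.2, "x": 0.03, "y": 0, "z": 0, "rx": 0, "ry": 0, "rz": 0}, {"claw": -0.2, "x": 0.03, "y": 0, "z": 0, "rx": 0, "ry": 0, "rz": 0}]'

```text
t: 30.5
eef_pos: [492.6, -25.3, 2.1]
orientation: [-0.073, 0.997, 0.0, -0.002]
ft_force: [-0.9, 0.2, -0.2]
opening: 37.1
gripper_force: 60.1
```

Request:
arm_command --steps '[{"claw": -0.2, "x": 0.1, "y": 0, "z": 0, "rx": 0, "ry": 0, "rz": 0}, {"claw": -0.2, "x": 0.2, "y": 0, "z": 0, "rx": 0, "ry": 0, "rz": 0}, {"claw": -0.2, "x": 0.3, "y": 0, "z": 0, "rx": 0, "ry": 0, "rz": 0}, {"claw": -0.2, "x": 0, "y": 0, "z": -0.3, "rx": 0, "ry": 0, "rz": 0}, {"claw": -0.2, "x": 0, "y": 0, "z": -0.6, "rx": 0, "ry": 0, "rz": 0}, {"claw": -0.2, "x": 0, "y": 0, "z": -0.6, "rx": 0, "ry": 0, "rz": 0}, {"claw": -0.2, "x": 0, "y": 0, "z": 0, "rx": 0, "ry": 0, "rz": 0}, {"claw": -0.2, "x": 0, "y": 0, "z": 0, "rx": 0, "ry": 0, "rz": 0}]'

```text
t: 31.3
eef_pos: [464.5, -30.0, 77.9]
orientation: [-0.073, 0.997, -0.0, 0.0]
ft_force: [-0.6, 0.5, -0.9]
opening: 37.1
gripper_force: 60.1
```

```bash
python3 - <<'E'
from h import *
s=r.get_state();M=R.from_quat(s['orientation']).as_matrix()
nb=np.mean([(535.1,-266.1),(583.1,-468.4),(445.6,-504.9),(392.7,-301)],0);print(nb)
print(s['eef_pos'],M.round(4),s['opening'],s['gripper_force'],s['joint_positions'])
E
```

```text
[ 489.125 -385.1  ]
[464.5017921  -29.95055835  77.88153225] [[-9.894e-01 -1.455e-01  2.000e-04]
 [-1.455e-01  9.894e-01 -4.000e-04]
 [-2.000e-04 -4.000e-04 -1.000e+00]] 37.078805269276465 60.131908741313964 [-2.22930700e-01  2.99524252e-01 -5.78963829e-01  6.92012355e-01
 -3.37026983e-04 -3.68961818e-01]
```

Request:
arm_command --steps '[{"claw": -0.2, "x": 0.115, "y": -0.713, "z": 0, "rx": 0, "ry": 0, "rz": 0}, {"claw": -0.2, "x": 0.115, "y": -0.713, "z": 0, "rx": 0, "ry": 0, "rz": 0}, {"claw": -0.2, "x": 0.115, "y": -0.713, "z": 0, "rx": 0, "ry": 0, "rz": 0}, {"claw": -0.2, "x": 0.115, "y": -0.713, "z": 0, "rx": 0, "ry": 0, "rz": 0}, {"claw": -0.2, "x": 0.115, "y": -0.713, "z": 0, "rx": 0, "ry": 0, "rz": 0}, {"claw": -0.2, "x": 0.115, "y": -0.713, "z": 0, "rx": 0, "ry": 0, "rz": 0}, {"claw": -0.2, "x": 0.115, "y": -0.713, "z": 0, "rx": 0, "ry": 0, "rz": 0}, {"claw": -0.2, "x": 0.115, "y": -0.713, "z": 0, "rx": 0, "ry": 0, "rz": 0}, {"claw": -0.2, "x": 0.115, "y": -0.713, "z": 0, "rx": 0, "ry": 0, "rz": 0}, {"claw": -0.2, "x": 0.115, "y": -0.713, "z": 0, "rx": 0, "ry": 0, "rz": 0}, {"claw": -0.2, "x": 0, "y": 0, "z": 0, "rx": 0, "ry": 0, "rz": 0}, {"claw": -0.2, "x": 0, "y": 0, "z": 0, "rx": 0, "ry": 0, "rz": 0}]'

```text
t: 32.5
eef_pos: [458.3, -390.3, 75.5]
orientation: [-0.072, 0.997, 0.002, -0.001]
ft_force: [-0.2, 0.1, 0.0]
opening: 36.5
gripper_force: 60.2
```

Request:
arm_command --steps '[{"claw": -0.2, "x": 0, "y": 0, "z": 0.5, "rx": 0, "ry": 0, "rz": 0}, {"claw": -0.2, "x": 0, "y": 0, "z": 0.5, "rx": 0, "ry": 0, "rz": 0}, {"claw": -0.2, "x": 0, "y": 0, "z": 0.4, "rx": 0, "ry": 0, "rz": 0}, {"claw": -0.2, "x": 0, "y": 0, "z": 0.2, "rx": 0, "ry": 0, "rz": 0}, {"claw": -0.2, "x": 0, "y": 0, "z": 0.1, "rx": 0, "ry": 0, "rz": 0}, {"claw": -0.2, "x": 0, "y": 0, "z": 0, "rx": 0, "ry": 0, "rz": 0}, {"claw": -0.2, "x": 0, "y": 0, "z": 0, "rx": 0, "ry": 0, "rz": 0}]'

```text
t: 33.2
eef_pos: [460.3, -391.0, -6.6]
orientation: [-0.073, 0.997, -0.0, 0.0]
ft_force: [-0.2, 0.4, 0.0]
opening: 36.7
gripper_force: 60.2
```

```bash
python3 - <<'E'
from h import *
c=camera('side');s=r.get_state();print(s['eef_pos'],s['ft_force'])
x,y=220,360
cv2.imwrite('pics/n.png',cv2.resize(c['frame'][y:y+120,x:x+160,::-1],None,fx=4.5,fy=4.5,interpolation=cv2.INTER_CUBIC))
E
```

```text
[ 460.43879034 -391.30920605   -6.37843698] [ 0.07270142 -0.42823363 -0.6166665 ]
```

View pics/n.png

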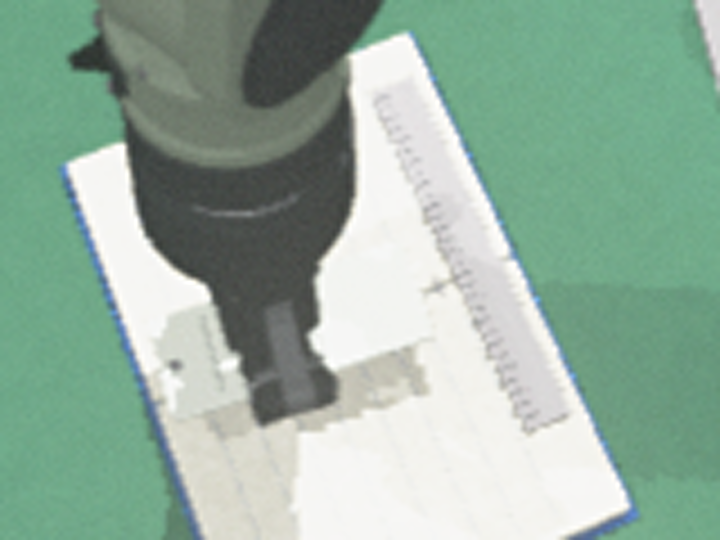

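The view shows the card level over the pages from (165,400) to (430,340), clear of the rule. I'll lower it until it touches.

Request:
arm_command --steps '[{"claw": -0.2, "x": 0, "y": 0, "z": 0.08, "rx": 0, "ry": 0, "rz": 0}, {"claw": -0.2, "x": 0, "y": 0, "z": 0.08, "rx": 0, "ry": 0, "rz": 0}, {"claw": -0.2, "x": 0, "y": 0, "z": 0, "rx": 0, "ry": 0, "rz": 0}, {"claw": -0.2, "x": 0, "y": 0, "z": 0, "rx": 0, "ry": 0, "rz": 0}]'

```text
t: 33.65
eef_pos: [459.6, -390.7, -15.5]
orientation: [-0.073, 0.997, 0.0, -0.0]
ft_force: [0.1, 0.4, -0.3]
opening: 36.6
gripper_force: 60.2
```

Request:
arm_command --steps '[{"claw": -0.2, "x": 0, "y": 0, "z": 0.04, "rx": 0, "ry": 0, "rz": 0}, {"claw": -0.2, "x": 0, "y": 0, "z": 0.03, "rx": 0, "ry": 0, "rz": 0}, {"claw": -0.2, "x": 0, "y": 0, "z": 0, "rx": 0, "ry": 0, "rz": 0}, {"claw": -0.2, "x": 0, "y": 0, "z": 0, "rx": 0, "ry": 0, "rz": 0}]'

```text
t: 34.05
eef_pos: [459.7, -390.8, -19.0]
orientation: [-0.073, 0.997, 0.0, -0.0]
ft_force: [0.1, 0.6, 0.1]
opening: 36.7
gripper_force: 60.2
```

Request:
arm_command --steps '[{"claw": -0.2, "x": 0, "y": 0, "z": 0.04, "rx": 0, "ry": 0, "rz": 0}, {"claw": -0.2, "x": 0, "y": 0, "z": 0, "rx": 0, "ry": 0, "rz": 0}, {"claw": -0.2, "x": 0, "y": 0, "z": 0, "rx": 0, "ry": 0, "rz": 0}]'

```text
t: 34.35
eef_pos: [459.7, -390.8, -21.0]
orientation: [-0.073, 0.997, 0.0, -0.0]
ft_force: [-0.4, 0.9, -1.2]
opening: 36.5
gripper_force: 60.2
```

Request:
arm_command --steps '[{"claw": -0.2, "x": 0, "y": 0, "z": 0.03, "rx": 0, "ry": 0, "rz": 0}, {"claw": -0.2, "x": 0, "y": 0, "z": 0, "rx": 0, "ry": 0, "rz": 0}, {"claw": -0.2, "x": 0, "y": 0, "z": 0, "rx": 0, "ry": 0, "rz": 0}]'

```text
t: 34.65
eef_pos: [459.7, -390.8, -22.4]
orientation: [-0.073, 0.997, 0.0, -0.0]
ft_force: [1.3, 0.4, 0.7]
opening: 36.7
gripper_force: 60.2
```

Request:
arm_command --steps '[{"claw": -0.2, "x": 0, "y": 0, "z": 0.03, "rx": 0, "ry": 0, "rz": 0}, {"claw": -0.2, "x": 0, "y": 0, "z": 0, "rx": 0, "ry": 0, "rz": 0}, {"claw": 0.5, "x": 0, "y": 0, "z": 0, "rx": 0, "ry": 0, "rz": 0}, {"claw": 0.5, "x": 0, "y": 0, "z": 0, "rx": 0, "ry": 0, "rz": 0}, {"claw": 0.5, "x": 0, "y": 0, "z": 0, "rx": 0, "ry": 0, "rz": 0}, {"claw": 0.5, "x": 0, "y": 0, "z": 0, "rx": 0, "ry": 0, "rz": 0}, {"claw": 0.5, "x": 0, "y": 0, "z": -0.2, "rx": 0, "ry": 0, "rz": 0}, {"claw": 0.5, "x": 0, "y": 0, "z": -0.8, "rx": 0, "ry": 0, "rz": 0}, {"claw": 0.5, "x": 0, "y": 0, "z": -0.8, "rx": 0, "ry": 0, "rz": 0}, {"claw": 0.5, "x": 0, "y": 0, "z": -0.4, "rx": 0, "ry": 0, "rz": 0}, {"claw": 0.5, "x": 0, "y": 0, "z": 0, "rx": 0, "ry": 0, "rz": 0}, {"claw": 0.5, "x": 0, "y": 0, "z": 0, "rx": 0, "ry": 0, "rz": 0}]'

```text
t: 35.85
eef_pos: [460.0, -391.1, 86.8]
orientation: [-0.073, 0.997, -0.0, 0.0]
ft_force: [-0.2, 0.7, 0.3]
opening: 64.1
gripper_force: 0.0
```

```bash
python3 - <<'E'
from h import *
c=camera('top');d=camera('side')
s=r.get_state();print(s['eef_pos'],R.from_quat(s['orientation']).as_matrix().round(4))
a=cv2.resize(c['frame'][235:315,245:395,::-1],(800,427),interpolation=cv2.INTER_CUBIC)
b=cv2.resize(d['frame'][360:480,220:380,::-1],(229,172),interpolation=cv2.INTER_CUBIC)
a[255:427,571:]=b
cv2.imwrite('pics/p.png',a)
E
```

```text
[ 459.08041149 -390.03043714   85.01324885] [[-0.9893 -0.1457 -0.0022]
 [-0.1457  0.9893  0.0016]
 [ 0.002   0.0019 -1.    ]]
```

View pics/p.png

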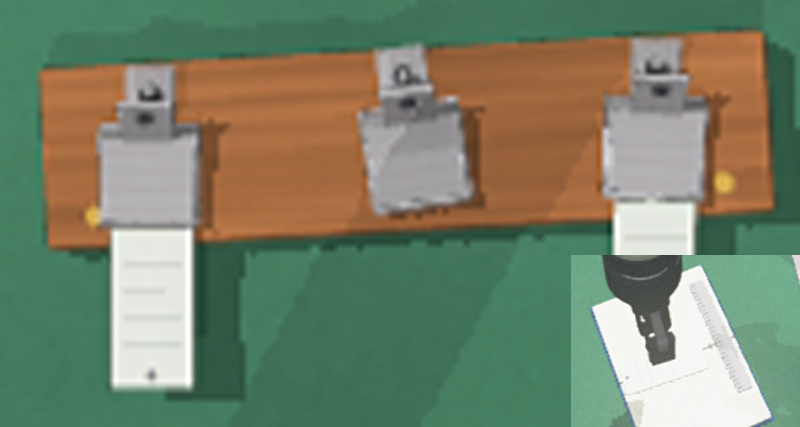

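The view shows the card flat on the notebook, both sound cards in place and the empty middle clip on its peg, with its body corners at (359,115), (457,97), (378,213) and (473,200). I'll compute the grip point.

```bash
python3 - <<'E'
from h import *
import pickle
c=pickle.load(open('top.pkl','rb'))
f=lambda p,z:pt(c,245+(p[0]+.5)/5.333-.5,235+(p[1]+.5)/5.333-.5,z)[:2].round(1)
lt,rt,lb,rb=[f(p,42) for p in((359,115),(457,97),(378,213),(473,200))]
print(lt,rt,lb,rb,'body',(lt+rt+lb+rb)/4,'peg',f((403,74),44),'front',(lb+rb)/2,'back',(lt+rt)/2)
s=r.get_state();M=R.from_quat(s['orientation']).as_matrix()
print(s['eef_pos'],M.T@(np.array([599,-8,90])-s['eef_pos']))
E
```

```text
[603.6  17. ] [613.1 -30.9] [555.7   7. ] [562.6 -39.4] body [583.75  -11.575] peg [623.9  -4.3] front [559.15 -16.2 ] back [608.35  -6.95]
[ 459.08041149 -390.03043714   85.01324885] [-194.06441147  357.58431586   -4.69841393]
```

Request:
arm_command --steps '[{"claw": 0.7, "x": -0.388, "y": 0.715, "z": -0.02, "rx": 0, "ry": 0, "rz": 0}, {"claw": 0.7, "x": -0.388, "y": 0.715, "z": 0, "rx": 0, "ry": 0, "rz": 0}, {"claw": 0.7, "x": -0.388, "y": 0.715, "z": 0, "rx": 0, "ry": 0, "rz": 0}, {"claw": 0.7, "x": -0.388, "y": 0.715, "z": 0, "rx": 0, "ry": 0, "rz": 0}, {"claw": 0.7, "x": -0.388, "y": 0.715, "z": 0, "rx": 0, "ry": 0, "rz": 0}, {"claw": 0.7, "x": -0.388, "y": 0.715, "z": 0, "rx": 0, "ry": 0, "rz": 0}, {"claw": 0.7, "x": -0.388, "y": 0.715, "z": 0, "rx": 0, "ry": 0, "rz": 0}, {"claw": 0.7, "x": -0.388, "y": 0.715, "z": 0, "rx": 0, "ry": 0, "rz": 0}, {"claw": 0.7, "x": -0.388, "y": 0.715, "z": 0, "rx": 0, "ry": 0, "rz": 0}, {"claw": 0.7, "x": -0.388, "y": 0.715, "z": 0, "rx": 0, "ry": 0, "rz": 0}, {"claw": 0.7, "x": 0, "y": 0, "z": 0, "rx": 0, "ry": 0, "rz": -0.2}, {"claw": 0.7, "x": 0, "y": 0, "z": 0, "rx": 0, "ry": 0, "rz": 0}]'

```text
t: 37.15
eef_pos: [598.6, -7.9, 85.4]
orientation: [-0.084, 0.996, 0.0, -0.002]
ft_force: [-0.4, -0.0, 0.2]
opening: 72.9
gripper_force: 0.0
```

Request:
arm_command --steps '[{"claw": 0.7, "x": 0, "y": 0, "z": 0, "rx": 0, "ry": 0, "rz": 0}, {"claw": 0.7, "x": 0, "y": 0, "z": 0, "rx": 0, "ry": 0, "rz": 0}]'

```text
t: 37.35
eef_pos: [599.0, -10.1, 86.5]
orientation: [-0.082, 0.997, 0.0, -0.001]
ft_force: [-1.0, -0.7, 0.2]
opening: 72.6
gripper_force: 0.0
```

Request:
arm_command --steps '[{"claw": 0.7, "x": -0.025, "y": 0.036, "z": 0.6, "rx": 0, "ry": 0, "rz": 0}, {"claw": 0.7, "x": 0, "y": 0, "z": 0.5, "rx": 0, "ry": 0, "rz": 0}, {"claw": 0.7, "x": 0, "y": 0, "z": 0.4, "rx": 0, "ry": 0, "rz": 0}, {"claw": 0.7, "x": 0, "y": 0, "z": 0.2, "rx": 0, "ry": 0, "rz": 0}, {"claw": 0.7, "x": 0, "y": 0, "z": 0, "rx": 0, "ry": 0, "rz": 0}, {"claw": 0.7, "x": 0, "y": 0, "z": 0, "rx": 0, "ry": 0, "rz": 0}, {"claw": 0.7, "x": 0, "y": 0, "z": 0, "rx": 0, "ry": 0, "rz": 0}]'

```text
t: 38.05
eef_pos: [601.7, -7.3, 3.3]
orientation: [-0.083, 0.997, -0.0, 0.001]
ft_force: [0.5, 1.0, -0.2]
opening: 72.4
gripper_force: 0.0
```

Request:
arm_command --steps '[{"claw": 0.3, "x": 0, "y": 0, "z": 0, "rx": 0, "ry": 0, "rz": 0}, {"claw": 0.2, "x": 0, "y": 0, "z": 0, "rx": 0, "ry": 0, "rz": 0}, {"claw": 0, "x": 0, "y": 0, "z": 0, "rx": 0, "ry": 0, "rz": 0}, {"claw": 0, "x": 0, "y": 0, "z": 0, "rx": 0, "ry": 0, "rz": 0}, {"claw": 0, "x": 0, "y": 0, "z": 0, "rx": 0, "ry": 0, "rz": 0}]'

```text
t: 38.55
eef_pos: [601.2, -7.0, 3.3]
orientation: [-0.083, 0.997, -0.0, 0.0]
ft_force: [-1.7, -0.7, 5.2]
opening: 48.0
gripper_force: 60.9
```

Gripped at 48 mm. I'll lift it straight up, slowly at first.

Request:
arm_command --steps '[{"claw": 0, "x": 0, "y": 0, "z": -0.1, "rx": 0, "ry": 0, "rz": 0}, {"claw": 0, "x": 0, "y": 0, "z": -0.1, "rx": 0, "ry": 0, "rz": 0}, {"claw": 0, "x": 0, "y": 0, "z": -0.1, "rx": 0, "ry": 0, "rz": 0}, {"claw": 0, "x": 0, "y": 0, "z": -0.2, "rx": 0, "ry": 0, "rz": 0}, {"claw": 0, "x": 0, "y": 0, "z": -0.4, "rx": 0, "ry": 0, "rz": 0}, {"claw": 0, "x": 0, "y": 0, "z": -0.6, "rx": 0, "ry": 0, "rz": 0}, {"claw": 0, "x": 0, "y": 0, "z": -0.3, "rx": 0, "ry": 0, "rz": 0}, {"claw": 0, "x": 0, "y": 0, "z": 0, "rx": 0, "ry": 0, "rz": 0}, {"claw": 0, "x": 0, "y": 0, "z": 0, "rx": 0, "ry": 0, "rz": 0}]'

```text
t: 39.45
eef_pos: [600.7, -6.9, 92.1]
orientation: [-0.083, 0.997, -0.0, -0.0]
ft_force: [1.2, -0.6, -1.1]
opening: 47.6
gripper_force: 61.8
```

```bash
python3 - <<'E'
from h import *
s=r.get_state();M=R.from_quat(s['orientation']).as_matrix()
t=np.mean([(580.1,486.3),(566.6,306.4),(411.8,318.3),(430.1,502.6)],0)
print(t,s['eef_pos'],s['opening'],s['gripper_force'],s['ft_force'],M.round(3),s['joint_positions'].round(2))
g=np.array([*(t-[0,15]),s['eef_pos'][2]]);print(M.T@(g-s['eef_pos']))
c=camera('side')
for n,(x,y,z) in dict(floor=(470,400,3),wall=(498,310,28)).items():
    q=R.from_quat(c['orientation']).as_matrix().T@(np.array([x,y,z])-c['xyz']);u,v=(c['mtx']@q/q[2])[:2];print(n,pt(c,u,v).round())
E
```

```text
[497.15 403.4 ] [600.65482874  -6.93000319  92.14222772] 47.60812148268425 61.782023906707764 [ 1.23190178 -0.57240981 -1.0951808 ] [[-0.986 -0.165 -0.   ]
 [-0.165  0.986 -0.   ]
 [ 0.    -0.    -1.   ]] [-0.13  0.51 -0.2   0.86 -0.   -0.3 ]
[3.66954188e+01 4.07004309e+02 4.56895267e-03]
floor [470. 397.   6.]
wall [498. 318.  21.]
```

Request:
arm_command --steps '[{"claw": 0, "x": 0.061, "y": 0.678, "z": 0, "rx": 0, "ry": 0, "rz": 0}, {"claw": 0, "x": 0.061, "y": 0.678, "z": 0, "rx": 0, "ry": 0, "rz": 0}, {"claw": 0, "x": 0.061, "y": 0.678, "z": 0, "rx": 0, "ry": 0, "rz": 0}, {"claw": 0, "x": 0.061, "y": 0.678, "z": 0, "rx": 0, "ry": 0, "rz": 0}, {"claw": 0, "x": 0.061, "y": 0.678, "z": 0, "rx": 0, "ry": 0, "rz": 0}, {"claw": 0, "x": 0.061, "y": 0.678, "z": 0, "rx": 0, "ry": 0, "rz": 0}, {"claw": 0, "x": 0.061, "y": 0.678, "z": 0, "rx": 0, "ry": 0, "rz": 0}, {"claw": 0, "x": 0.061, "y": 0.678, "z": 0, "rx": 0, "ry": 0, "rz": 0}, {"claw": 0, "x": 0.061, "y": 0.678, "z": 0, "rx": 0, "ry": 0, "rz": 0}, {"claw": 0, "x": 0.061, "y": 0.678, "z": 0, "rx": 0, "ry": 0, "rz": 0}, {"claw": 0, "x": 0.061, "y": 0.678, "z": 0, "rx": 0, "ry": 0, "rz": 0}, {"claw": 0, "x": 0.061, "y": 0.678, "z": 0, "rx": 0, "ry": 0, "rz": 0}]'

```text
t: 40.7
eef_pos: [495.7, 388.9, 90.4]
orientation: [-0.083, 0.997, -0.001, -0.002]
ft_force: [-0.0, 0.0, -0.3]
opening: 47.5
gripper_force: 61.8
```

Request:
arm_command --steps '[{"claw": 0, "x": 0, "y": 0, "z": 0, "rx": 0, "ry": 0, "rz": 0}, {"claw": 0, "x": 0, "y": 0, "z": 0, "rx": 0, "ry": 0, "rz": 0}, {"claw": 0, "x": 0, "y": 0, "z": 0.5, "rx": 0, "ry": 0, "rz": 0}, {"claw": 0, "x": 0, "y": 0, "z": 0.5, "rx": 0, "ry": 0, "rz": 0}, {"claw": 0, "x": 0, "y": 0, "z": 0.5, "rx": 0, "ry": 0, "rz": 0}, {"claw": 0, "x": 0, "y": 0, "z": 0.3, "rx": 0, "ry": 0, "rz": 0}, {"claw": 0, "x": 0, "y": 0, "z": 0.2, "rx": 0, "ry": 0, "rz": 0}, {"claw": 0, "x": 0, "y": 0, "z": 0, "rx": 0, "ry": 0, "rz": 0}, {"claw": 0, "x": 0, "y": 0, "z": 0, "rx": 0, "ry": 0, "rz": 0}]'

```text
t: 41.6
eef_pos: [497.8, 388.2, -7.3]
orientation: [-0.083, 0.997, 0.0, -0.0]
ft_force: [0.7, 0.2, -0.8]
opening: 47.0
gripper_force: 61.9
```

Request:
arm_command --steps '[{"claw": 0, "x": 0, "y": 0, "z": 0.14, "rx": 0, "ry": 0, "rz": 0}, {"claw": 0, "x": 0, "y": 0, "z": 0.1, "rx": 0, "ry": 0, "rz": 0}, {"claw": 0, "x": 0, "y": 0, "z": 0.04, "rx": 0, "ry": 0, "rz": 0}, {"claw": 0, "x": 0, "y": 0, "z": 0, "rx": 0, "ry": 0, "rz": 0}, {"claw": 0, "x": 0, "y": 0, "z": 0, "rx": 0, "ry": 0, "rz": 0}]'

```text
t: 42.1
eef_pos: [497.2, 388.3, -21.8]
orientation: [-0.083, 0.997, 0.0, -0.0]
ft_force: [0.6, -0.4, -0.2]
opening: 47.6
gripper_force: 61.9
```

Request:
arm_command --steps '[{"claw": 0, "x": 0, "y": 0, "z": 0.02, "rx": 0, "ry": 0, "rz": 0}, {"claw": 0, "x": 0, "y": 0, "z": 0, "rx": 0, "ry": 0, "rz": 0}, {"claw": 0, "x": 0, "y": 0, "z": 0, "rx": 0, "ry": 0, "rz": 0}]'

```text
t: 42.4
eef_pos: [497.2, 388.2, -22.8]
orientation: [-0.083, 0.997, 0.0, -0.0]
ft_force: [0.9, -0.3, -1.5]
opening: 47.6
gripper_force: 61.9
```

About 1 mm above the floor now. I'll release, rise, move well clear and take one last look.

Request:
arm_command --steps '[{"claw": 0.5, "x": 0, "y": 0, "z": 0, "rx": 0, "ry": 0, "rz": 0}, {"claw": 0.5, "x": 0, "y": 0, "z": 0, "rx": 0, "ry": 0, "rz": 0}, {"claw": 0.5, "x": 0, "y": 0, "z": 0, "rx": 0, "ry": 0, "rz": 0}, {"claw": 0.5, "x": 0, "y": 0, "z": -0.2, "rx": 0, "ry": 0, "rz": 0}, {"claw": 0.5, "x": 0, "y": 0, "z": -0.8, "rx": 0, "ry": 0, "rz": 0}, {"claw": 0.5, "x": 0, "y": 0, "z": -0.8, "rx": 0, "ry": 0, "rz": 0}, {"claw": 0.5, "x": 0, "y": 0, "z": -0.8, "rx": 0, "ry": 0, "rz": 0}, {"claw": 0.5, "x": 0.6, "y": -0.3, "z": 0, "rx": 0, "ry": 0, "rz": 0}, {"claw": 0.5, "x": 0.6, "y": -0.3, "z": 0, "rx": 0, "ry": 0, "rz": 0}, {"claw": 0.5, "x": 0.6, "y": -0.3, "z": 0, "rx": 0, "ry": 0, "rz": 0}, {"claw": 0.5, "x": 0, "y": 0, "z": 0, "rx": 0, "ry": 0, "rz": 0}, {"claw": 0.5, "x": 0, "y": 0, "z": 0, "rx": 0, "ry": 0, "rz": 0}]'

```text
t: 43.6
eef_pos: [416.1, 329.1, 108.3]
orientation: [-0.083, 0.997, 0.0, 0.0]
ft_force: [0.1, -0.3, 0.5]
opening: 64.0
gripper_force: 0.0
```

```bash
python3 - <<'E'
from h import *
c=camera('top');d=camera('side')
a=cv2.resize(c['frame'][180:360,120:520,::-1],(800,360),interpolation=cv2.INTER_CUBIC)
b=cv2.resize(d['frame'][60:180,190:350,::-1],(320,240),interpolation=cv2.INTER_CUBIC)
e=cv2.resize(d['frame'][180:480,220:460,::-1],(192,240),interpolation=cv2.INTER_CUBIC)
o=np.zeros((600,800,3),np.uint8);o[:360]=a;o[360:,:320]=b;o[360:,330:522]=e
cv2.imwrite('pics/end.png',o)
s=r.get_state();print(s['eef_pos'],s['t'],s['ft_force'])
E
```

```text
[417.39767985 329.8167322  108.03883498] 43.7 [0.744981   0.21260829 0.33905996]
```

View pics/end.png

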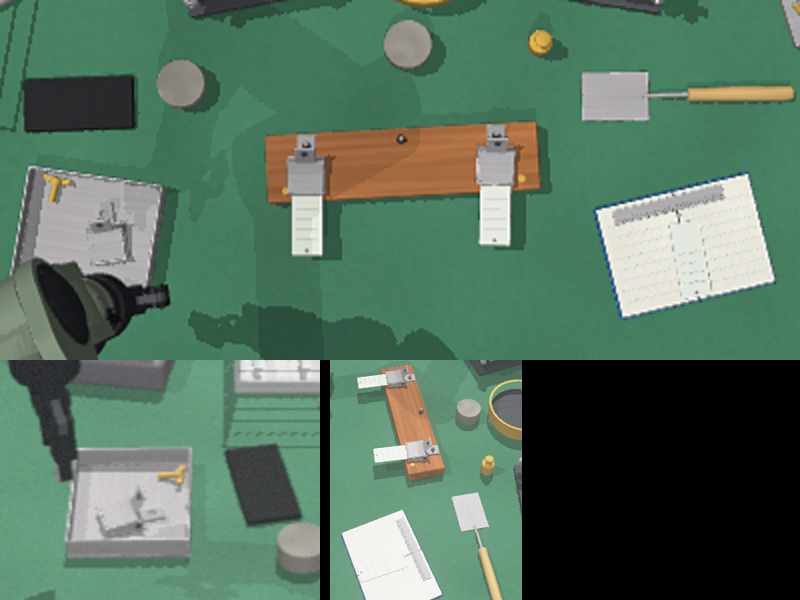

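The last view shows the worn clip lying in the tray at (112,232), its card flat on the notebook at (690,260), both sound clips with their cards on their pegs, and the gripper clear of everything.

```bash
python3 -c "
from workcell import r
print(r.sign_off())"
```

```text
the job is handed in; nothing more can be done
None
```

The middle clip was the worn one: its card is out and flat on the notebook, the clip is in the tray, both sound clips hang on their pegs with their cards in, and the job was handed in at about 44 s with no verdict shown to me.

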